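# Fetch the dish from behind the bottles

## Robot

A 6-joint arm with a two-finger parallel gripper is mounted at the origin on the work surface. World frame = base frame: x ahead of the robot, y to its left, z up, the work surface at z = 0. Lengths are in mm, angles in rad, forces in N, time in s.
With the tool pointing down it reaches from about 375 to 925 mm from the base axis. Payload 5.7 kg.
Tool frame: the origin (TCP) lies at the very end of the fingers, on their centre line; the grasp point (between the pads) lies 19 mm behind it (hold_point_z is the y of the grasp point in the tool frame, in mm); y points along the fingers, x is the direction in which the jaws open and shut, and the axes are right-handed (so a half turn about y gives the same grasp; the last joint's range is limited). The gripper opens to 88 mm and grips with 3 to 60 N. Pads are 20 mm wide; open, the fingers measure 115 mm over their backs; the gripper's body (75 mm by 178 mm) begins 61 mm behind the grasp point.
Start: joints at [1.192, 0.359, 1.51, -0, 1.272, -0.115], TCP at [156.444, 579.213, 222.623] pointing down, gripper open.
Joint ranges: [-2.97, 2.97], [-1.01, 2.36], [0.21, 2.38], [-0.96, 4.11], [0.2, 2.71], [-2.98, 2.98]. Speed limits (rad/s): [2.39, 2.39, 3.14, 3.14, 3.14, 3.14].

## Interface

Orientations are given as a unit quaternion [w, x, y, z].
In Python, from plant import * gives the robot as it stands.
- The arm moves only by the tool arm_command, never from a script. Its argument "series" is one flat list of numbers, 7 for each row, row after row: the turn, a rotation vector about the world's x, y, z in rad, then the shift along the world's x, y, z in cm, then the closure, from -1 (fully open) to 1 (shut). In form: [rx, ry, rz, x, y, z, grip, rx, ry, rz, x, y, z, grip, ...]. A call has 1 to 5 rows; each row is the pose to reach, as a shift and turn from the pose measured when the call began; what a row does not reach only later rows make up. A row lasts 1/12 s, in which the tool goes at most 41.7 mm and 7.16 degrees, less where a joint would pass 70% of its speed; a pose out of reach is approached as far as the arm can. A call with a gripper value outside its range is refused whole. The fingers move at their own pace and stop on an object; "squeeze" is the grip in N (left out, the last holds). Time passes only in rows, so rows that repeat a pose let the fingers close. It gives the time, the measured TCP pose, the force and the opening at its end, in the units of the state.
- read_state(): the state, without advancing time (a new reading comes with each control period).
- snapshot(name): name is "scene" or "top" or "wrist"; returns the picture (420x560x3 uint8, red, green, blue); there is no depth.
- camera_info(name): a dict with "fx", "fy", "cx", "cy" (pixels), "xyz" and "rotation" of the camera in the world. Camera axes: x right, y up, looking along -z (the intrinsics and any distortion apply to the point x, -y, -z); pixel columns grow to the right and rows downward; lengths in mm; the calibration is good to about 2 mm. A picture is of the moment at which its call begins: read the wrist's pose just before it. camera_info takes no time and is no camera call; for the wrist camera it gives the pose at the moment of the call.
- hand_in(): hands the job in, once; it reports no verdict.
The state is a dict: "clock": time; "joint_pos": joint angles; "dq": joint speeds; "joint_efforts": joint torques, N m; "tcp_pos": TCP position; "tool_rot": TCP orientation; "force": force on the tool from outside, world axes, zero at the start; "torque": the same for the moment, N m; "gripper_width": finger opening in mm.
Only numpy, scipy, OpenCV 4.12 (cv2) and the standard library are available. Lean on these libraries where they do the work, as an engineer would, in place of code of your own. Each camera call takes 0.05 s, during which the arm holds its last target.

## Task

Put the green-lidded dish from the wooden caddy onto the middle of the round glass of the white light plate. The red-capped and yellow-capped bottles hem it in: before touching the dish, stand both of them on the cork mat, leave them there until the dish is on the glass, and then put each bottle back on the disc of its own cap's colour, centred. Keep everything upright, and do not shift the grey-lidded dish or the white-capped bottle.

Things in the scene. Friction and masses are not known exactly. Their poses are not given: they have to be found in the camera images.
- dish_green_mid (a point): Flat round closed glass dish with a green lid: 60 mm in diameter at the lid (upper 11 mm), 56 mm below it (lower 15 mm), 26 mm tall, about 70 g. The point is its centre (13 mm above its underside); z is up. At the start it lies on the caddy's floor behind the two bottles (centre about 62 mm from each bottle's axis, farther from the robot).
- bottle_red_mid (a point): Amber bottle, paper label, red screw cap. Upright cylinder 36 mm in diameter up to 70 mm, then a narrower neck; the cap is 31 mm in diameter, 80 to 100 mm above the foot; 100 mm tall in all, about 120 g. The point is on its axis half-way up (50 mm above the foot); z is up. At the start it stands on the red disc.
- bottle_yellow_mid (a point): Amber bottle, paper label, yellow screw cap. Upright cylinder 36 mm in diameter up to 70 mm, then a narrower neck; the cap is 31 mm in diameter, 80 to 100 mm above the foot; 100 mm tall in all, about 120 g. The point is on its axis half-way up (50 mm above the foot); z is up. At the start it stands on the yellow disc.
- disc_red: Fixed flat red disc, 52 mm in diameter and 2 mm thick, lying on the floor of the caddy: the home of the red-capped bottle. Origin at the centre of its underside (its top is 2 mm higher). The two discs' centres are 80 mm apart.
- disc_yellow: Fixed flat yellow disc, 52 mm in diameter and 2 mm thick, lying on the floor of the caddy: the home of the yellow-capped bottle. Origin at the centre of its underside (its top is 2 mm higher). The two discs' centres are 80 mm apart.
- caddy: Fixed shallow wooden tray, 150 mm (its x) by 200 mm (its y), floor 10 mm above the table, rim 6 mm wide and 18 mm above the table all round. Origin at the centre of its underside; z up. The discs lie in its near half (its -x) side by side along its y, which one left or right varies; the dish lies behind them, 17 mm to the far side (+x) of the caddy's middle, midway between them in y.
- light_plate: Fixed white light plate, a square box 160 by 160 mm with a round glass disc 86 mm in diameter in the middle of its top, inside a dark ring 104 mm in diameter; a black knob at one side. The glass surface is 40 mm above the table, 4 mm above the box. Origin at the centre of its underside; z up.
- mat: Fixed brown cork mat flat on the table, 120 mm (its x) by 220 mm (its y), 4 mm thick: the side area for the bottles. Origin at the centre of its underside.
- dish_grey_mid (a point): Flat round closed glass dish with a grey lid: 60 mm in diameter at the lid (upper 11 mm), 56 mm below it (lower 15 mm), 26 mm tall, about 70 g. The point is its centre (13 mm above its underside); z is up. A bystander standing on the table: leave it alone.
- bottle_white_mid (a point): Amber bottle, paper label, white screw cap. Upright cylinder 36 mm in diameter up to 70 mm, then a narrower neck; the cap is 31 mm in diameter, 80 to 100 mm above the foot; 100 mm tall in all, about 120 g. The point is on its axis half-way up (50 mm above the foot); z is up. A bystander standing on the table: leave it alone.

How it is judged (in metres and radians):
On the way, in this order (a step that is already met when the one before it is completed fails the run):
1. both bottles stand released on the cork mat, the green-lidded dish still where it was (within 15 mm) (x of bottle_red_mid in the frame of mat between -0.05 and 0.05 m and y of bottle_red_mid in the frame of mat between -0.1 and 0.1 m and z of bottle_red_mid in the frame of mat between 0.046 and 0.062 m and angle between each of bottle_red_mid, bottle_yellow_mid's own z axis and vertical below 0.12 rad and contact force between the fingers and bottle_red below 0.1 N and linear speed of each of bottle_red, bottle_yellow below 0.02 m/s and x of bottle_yellow_mid in the frame of mat between -0.05 and 0.05 m and y of bottle_yellow_mid in the frame of mat between -0.1 and 0.1 m and z of bottle_yellow_mid in the frame of mat between 0.046 and 0.062 m and contact force between the fingers and bottle_yellow below 0.1 N and distance of dish_green_mid from where it was at the start of the episode below 0.015 m), for 0.2 s.
2. the green-lidded dish lies released on the glass of the light plate while both bottles stand on the mat (horizontal distance between dish_green_mid and light_plate below 0.013 m and angle between each of dish_green_mid, bottle_red_mid, bottle_yellow_mid's own z axis and vertical below 0.12 rad and z of dish_green_mid in the frame of light_plate between 0.048 and 0.06 m and contact force between the fingers and dish_green below 0.1 N and linear speed of each of dish_green, bottle_red, bottle_yellow below 0.02 m/s and x of bottle_red_mid in the frame of mat between -0.05 and 0.05 m and y of bottle_red_mid in the frame of mat between -0.1 and 0.1 m and z of bottle_red_mid in the frame of mat between 0.046 and 0.062 m and contact force between the fingers and bottle_red below 0.1 N and x of bottle_yellow_mid in the frame of mat between -0.05 and 0.05 m and y of bottle_yellow_mid in the frame of mat between -0.1 and 0.1 m and z of bottle_yellow_mid in the frame of mat between 0.046 and 0.062 m and contact force between the fingers and bottle_yellow below 0.1 N), for 0.2 s.
3. both bottles stand released on their own discs, the dish still on the glass (horizontal distance between bottle_red_mid and disc_red below 0.012 m and angle between each of bottle_red_mid, bottle_yellow_mid, dish_green_mid's own z axis and vertical below 0.12 rad and z of bottle_red_mid in the frame of disc_red between 0.045 and 0.06 m and contact force between the fingers and bottle_red below 0.1 N and linear speed of each of bottle_red, bottle_yellow, dish_green below 0.02 m/s and horizontal distance between bottle_yellow_mid and disc_yellow below 0.012 m and z of bottle_yellow_mid in the frame of disc_yellow between 0.045 and 0.06 m and contact force between the fingers and bottle_yellow below 0.1 N and horizontal distance between dish_green_mid and light_plate below 0.013 m and z of dish_green_mid in the frame of light_plate between 0.048 and 0.06 m and contact force between the fingers and dish_green below 0.1 N), for 0.2 s.
At the end, for the whole second after the job is handed in: The green-lidded dish lies flat on the glass of the light plate, within 13 mm of its centre; the red-capped and the yellow-capped bottle each stand upright (within 7 degrees) on the disc of their own colour, within 12 mm of its centre; all released and at rest (all of step 3); the robot touches nothing.
It fails at once if the grey-lidded dish or the white-capped bottle is shifted more than 20 mm (distance of any of dish_grey_mid, bottle_white_mid from where it was at the start of the episode above 0.02 m).
It fails at once if the green-lidded dish or one of the amber bottles is tipped over (more than 35 degrees) (angle between any of dish_green_mid, bottle_red_mid, bottle_yellow_mid's own z axis and vertical above 0.61 rad).
It also fails if it takes over 128 s, if anything falls off the work surface, if the arm or the gripper's body presses on something with over 40 N, if the wrist force passes 120 N, or if a joint passes its speed limit or range.

## Working session

There is one attempt and no reset: what is moved stays moved. The work goes in short steps, Python scripts to look and compute and a tool call to move; the robot and the scene stay as the last step left them, time stands still between calls to the robot, and variables do not carry over. Pictures are saved under pics/ and viewed, and the job is handed in when it is done.

Besides the shell and the picture viewer there is one more tool, called after "Emit:" in YAML: its name, and indented under it one key for each argument. arm_command: Moves the arm, as the interface text tells. Its arguments: {"type":"object","properties":{"series":{"type":"array"},"squeeze":{"type":"number"}},"required":["series"]}

```bash
mkdir -p pics; ls
python3 - <<'E'
from plant import *
import cv2
s=read_state(); print(s)
for n in("scene","top","wrist"):
    i=camera_info(n); print(n,i)
    cv2.imwrite(f"pics/{n}0.png",snapshot(n)[:,:,::-1])
E
```

```text
pics
{'clock': 0.0, 'joint_pos': array([ 1.19192729e+00,  3.59521626e-01,  1.51142215e+00, -1.19612676e-05,
        1.27248167e+00, -1.15110094e-01]), 'dq': array([ 1.06374790e-03,  1.03391174e-03,  1.67973306e-03, -8.44791287e-04,
        1.33195958e-03, -3.24926532e-05]), 'joint_efforts': array([-2.54447759e-04, -5.15360177e+01, -2.70735580e+01,  6.76580728e-02,
        3.51754914e-02, -9.65255617e-05]), 'tcp_pos': array([156.19007829, 578.60680631, 221.80360426]), 'tool_rot': array([-0.56107028,  0.56174176,  0.42935605, -0.43046454]), 'force': array([-0.6492986 , -0.97807674,  0.15364844]), 'torque': array([-0.00233674, -0.03242333,  0.02729994]), 'gripper_width': 87.53722623315106}
scene {'fx': 440.4983980165306, 'fy': 440.4983980165306, 'cx': 274.94816419605166, 'cy': 207.70749388155338, 'xyz': array([1263.5018219 ,   51.47298868,  762.04987873]), 'rotation': array([0.61408913, 0.25722717, 0.29027399, 0.68736434])}
top {'fx': 500.56054524058203, 'fy': 500.56054524058203, 'cx': 286.24446203640076, 'cy': 201.33343052311625, 'xyz': array([ 469.94560324,  -21.42197898, 1062.83304634]), 'rotation': array([-0.70071611, -0.02318483,  0.03099798,  0.7123893 ])}
wrist {'fx': 313.2827649711034, 'fy': 313.2827649711034, 'cx': 273.50121732055345, 'cy': 211.43309974889638, 'xyz': array([ 87.02255827, 596.81192867, 383.71169494]), 'rotation': array([ 0.78682711, -0.10630084, -0.07956276,  0.60272133])}
```

View pics/top0.png

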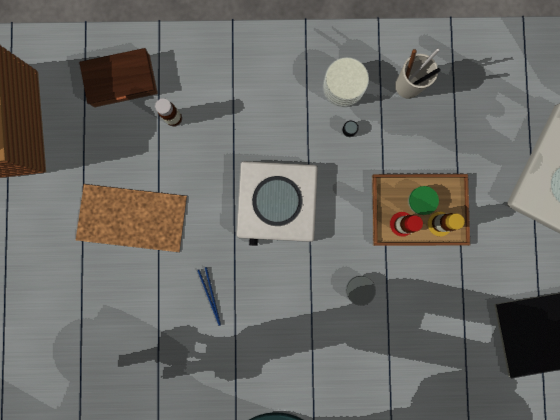

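View pics/scene0.png

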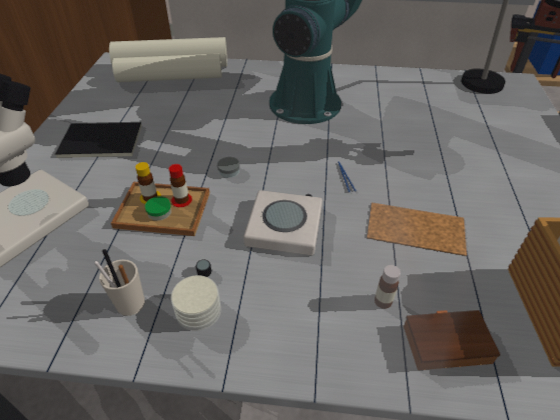

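View pics/wrist0.png

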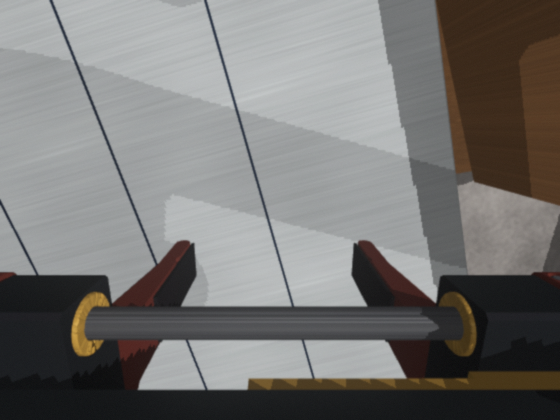

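```bash
cat > h.py <<'E'
from plant import *
import numpy as np, cv2
from scipy.spatial.transform import Rotation as R
def cam(n):
    i=camera_info(n); q=i['rotation']; return i,R.from_quat([q[1],q[2],q[3],q[0]]).as_matrix(),np.array(i['xyz'])
def p2w(n,u,v,z,c=None):
    i,M,t=c or cam(n)
    d=M@np.array([(u-i['cx'])/i['fx'],-(v-i['cy'])/i['fy'],-1]); return t+d*(z-t[2])/d[2]
def w2p(n,p,c=None):
    i,M,t=c or cam(n); q=M.T@(np.array(p)-t); return np.array([i['cx']+i['fx']*q[0]/-q[2], i['cy']-i['fy']*q[1]/-q[2]])
def crop(im,x0,y0,w,h,s,f):
    cv2.imwrite(f,cv2.resize(im[y0:y0+h,x0:x0+w,::-1],None,fx=s,fy=s,interpolation=cv2.INTER_CUBIC))
E
python3 - <<'E'
from h import *
im=cv2.imread('pics/top0.png')[:,:,::-1]
crop(im,360,165,120,90,6,'pics/c_caddy.png')
crop(im,225,150,105,105,5,'pics/c_plate.png')
crop(im,70,175,130,85,6,'pics/c_mat.png')
im=cv2.imread('pics/scene0.png')[:,:,::-1]
crop(im,105,150,120,90,6,'pics/s_caddy.png')
for u,v,z in[(423,200,36),(277,201,40),(373,174,18),(468,174,18),(373,245,18),(469,245,18),(83,185,4),(187,194,4),(180,250,4),(77,240,4)]:print(u,v,p2w('top',u,v,z).round(1))
E
```

```text
423 200 [ 546.9 -315.7   36. ]
277 201 [549.4 -14.5  40. ]
373 174 [ 604.9 -217.3   18. ]
468 174 [ 601.8 -418.2   18. ]
373 245 [ 455.9 -212.8   18. ]
469 245 [ 452.5 -413.6   18. ]
83 185 [592.8 396.    4. ]
187 194 [570.1 176.3   4. ]
180 250 [452.2 191.1   4. ]
77 240 [476.8 406.9   4. ]
```

View pics/c_caddy.png

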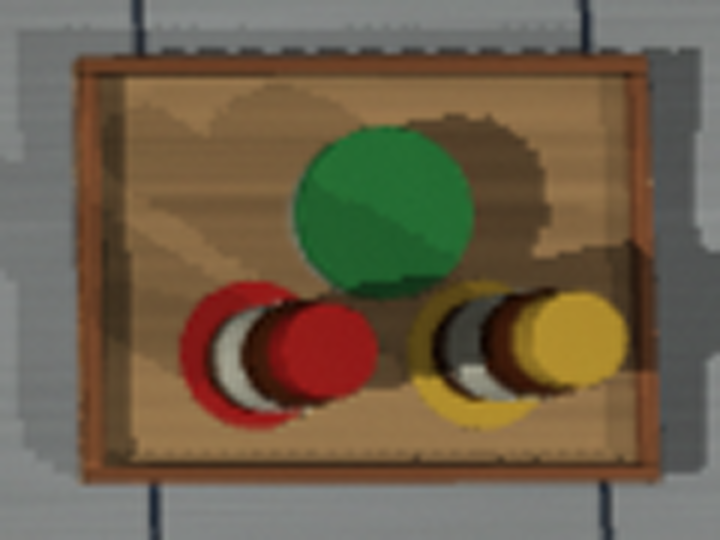

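View pics/c_plate.png

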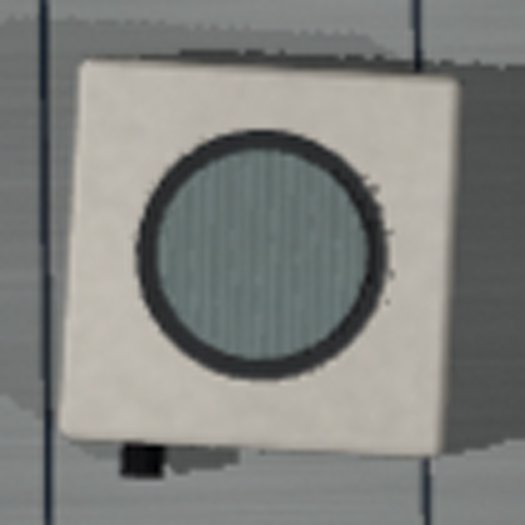

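View pics/c_mat.png

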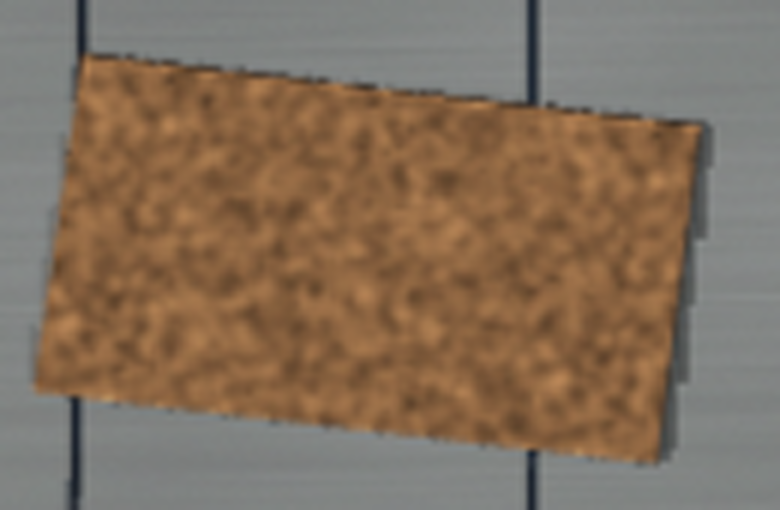

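View pics/s_caddy.png

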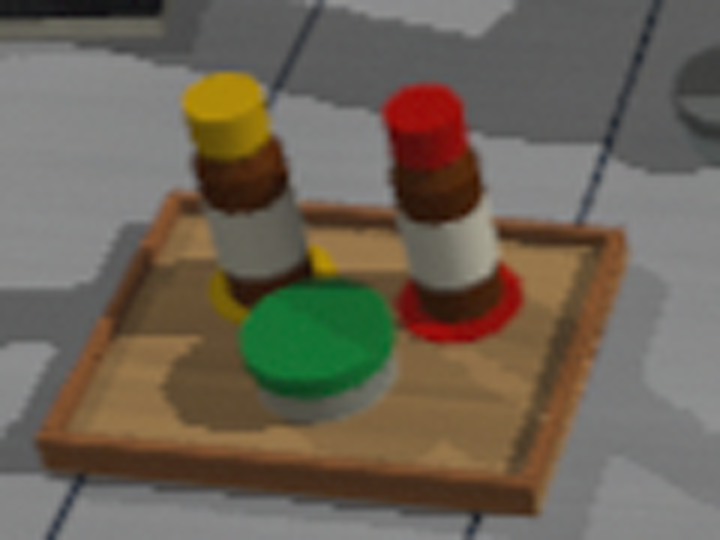

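Run:
```python
from h import *
c=cam('top')
def P(U,V,s,x0,y0,z): return p2w('top',(U+.5)/s-.5+x0,(V+.5)/s-.5+y0,z,c).round(1)
K=(6,360,165)
print('discR',P(254,355,*K,12),'discY',P(483,355,*K,12))
print('capR',P(323,350,*K,112),'capY',P(572,338,*K,112)); print('green',P(385,211,*K,36))
cs=[P(*a,*K,18) for a in[(78,58),(648,58),(660,482),(85,482)]];print('caddy',cs,np.mean(cs,0))
for a,b in((1,0),(2,3)): print(np.linalg.norm(cs[a]-cs[b]), (cs[b]-cs[a]))
print('glass',P(261,254,5,225,150,40))
cs=[P(*a,6,70,175,4) for a in[(82,56),(703,123),(660,463),(36,388)]];print('mat',cs,np.mean(cs,0));m=cs
print(np.linalg.norm(m[0]-m[1]),np.linalg.norm(m[1]-m[2]),(m[0]-m[1]), (m[3]-m[2]))
```

```text
discR [ 499.3 -276.2   12. ] discY [ 498.  -356.8   12. ]
capR [ 497.8 -274.   112. ] capY [ 500.3 -353.4  112. ]
green [ 547.4 -317.3   36. ]
caddy [array([ 604.4, -216.5,   18. ]), array([ 601.2, -417.3,   18. ]), array([ 452.7, -414.8,   18. ]), array([ 456.1, -214.4,   18. ])] [ 528.6  -315.75   18.  ]
200.82549638927824 [  3.2 200.8   0. ]
200.42884024012113 [  3.4 200.4   0. ]
glass [550.6 -14.1  40. ]
mat [array([595.1, 395.5,   4. ]), array([567.8, 176.8,   4. ]), array([448.6, 192. ,   4. ]), array([478.4, 409.9,   4. ])] [522.475 293.55    4.   ]
220.39732303274465 120.165219593691 [ 27.3 218.7   0. ] [ 29.8 217.9   0. ]
```

```bash
cat >> h.py <<'E'
def st():
    s=read_state(); q=s['tool_rot']; M=R.from_quat([q[1],q[2],q[3],q[0]]).as_matrix()
    print('t',round(s['clock'],2),'tcp',s['tcp_pos'].round(1),'jaw',M[:,0].round(3),'fing',M[:,1].round(3),'w',round(s['gripper_width'],1),'F',s['force'].round(1),'j',s['joint_pos'].round(2)); return s,M
E
python3 - <<'E'
from h import *
st()
for n,z,u,v in[('whitecap',100,163,104),('grey',26,361,291)]: print(n,p2w('top',u,v,z).round(0))
E
```

```text
t 0.15 tcp [156.3 578.7 222. ] jaw [ 0.261  0.965 -0.001] fing [-0.001 -0.001 -1.   ] w 87.9 F [ 1.   0.4 -0.3] j [ 1.19  0.36  1.51  0.    1.27 -0.12]
whitecap [738. 205. 100.]
grey [ 362. -184.   26.]
```

Emit:
arm_command:
  series: [0, 0, -0.6, 16, -14, 0, -1, 0, 0, -0.6, 16, -14, 0, -1, 0, 0, -0.6, 16, -14, 0, -1, 0, 0, -0.6, 16, -14, 0, -1, 0, 0, -0.6, 16, -14, 0, -1]
  squeeze: 20

```text
clock: 0.57
tcp_pos: [313.8, 440.2, 221.8]
tool_rot: [-0.664, 0.664, 0.242, -0.244]
force: [0.3, 0.3, 0.5]
gripper_width: 87.5
```

Emit:
arm_command:
  series: [0, 0, -0.6, 10, -18, 0, -1, 0, 0, -0.6, 10, -18, 0, -1, 0, 0, -0.6, 10, -18, 0, -1, 0, 0, -0.6, 10, -18, 0, -1, 0, 0, -0.6, 10, -18, 0, -1]

```text
clock: 0.98
tcp_pos: [414.2, 258.2, 221.8]
tool_rot: [-0.706, 0.706, 0.033, -0.034]
force: [0.3, 0.4, 0.5]
gripper_width: 88.0
```

Emit:
arm_command:
  series: [0, 0, -0.1, 4, -20, 0, -1, 0, 0, -0.1, 4, -20, 0, -1, 0, 0, -0.1, 4, -20, 0, -1, 0, 0, -0.1, 4, -20, 0, -1, 0, 0, -0.1, 4, -20, 0, -1]

```text
clock: 1.4
tcp_pos: [454.0, 56.0, 221.8]
tool_rot: [-0.707, 0.707, -0.002, 0.001]
force: [1.7, 1.4, -0.5]
gripper_width: 88.0
```

Emit:
arm_command:
  series: [0, 0, 0, 4, -20, 0, -1, 0, 0, 0, 4, -20, 0, -1, 0, 0, 0, 4, -20, 0, -1, 0, 0, 0, 4, -20, 0, -1, 0, 0, 0, 4, -20, 0, -1]

```text
clock: 1.82
tcp_pos: [493.9, -146.4, 221.7]
tool_rot: [-0.707, 0.707, -0.003, 0.001]
force: [0.5, 1.1, -0.4]
gripper_width: 87.7
```

Run:
```python
from h import *
st()
```

```text
t 1.82 tcp [ 493.9 -146.4  221.7] jaw [ 1.    -0.005 -0.002] fing [-0.002 -0.    -1.   ] w 87.7 F [ 0.5  1.1 -0.4] j [-0.42  0.24  1.69 -0.    1.21 -0.42]
```

Emit:
arm_command:
  series: [0, 0, 0, 0.5, -12.9, 0, -1, 0, 0, 0, 0.5, -12.9, 0, -1, 0, 0, 0, 0.5, -12.9, 0, -1, 0, 0, 0, 0.5, -12.9, 0, -1, 0, 0, 0, 0.5, -12.9, 0, -1]

```text
clock: 2.23
tcp_pos: [498.8, -278.2, 221.2]
tool_rot: [-0.707, 0.707, -0.004, 0.003]
force: [-0.4, 0.6, -0.4]
gripper_width: 87.9
```

Run:
```python
from h import *
st(); c=cam('wrist'); im=snapshot('wrist'); cv2.imwrite('pics/w1.png',im[:,:,::-1])
import pickle; pickle.dump(c,open('w1.pkl','wb'))
for p in[(498.6,-275.5,112),(499,-355,112),(546.5,-316.5,36)]: print(w2p('wrist',p,c).round(1))
```

```text
t 2.23 tcp [ 498.8 -278.2  221.2] jaw [ 1.    -0.009 -0.002] fing [-0.002 -0.001 -1.   ] w 87.9 F [-0.4  0.6 -0.4] j [-0.63  0.32  1.57 -0.    1.25 -0.62]
[273.5 204.9]
[274.7 285.3]
[315.2 222.8]
```

View pics/w1.png

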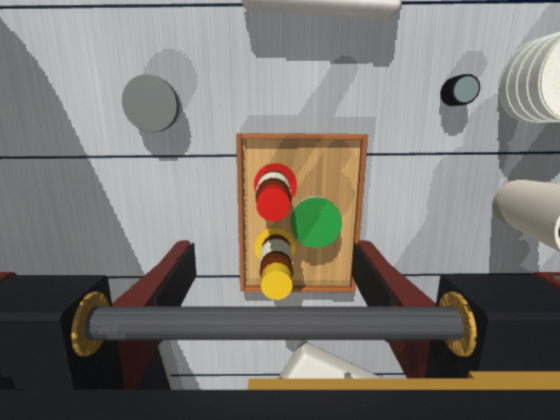

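Run:
```python
from h import *
im=cv2.imread('pics/w1.png')[:,:,::-1]
crop(im,235,125,135,175,3.4,'pics/w1c.png'); crop(im,240,150,70,155,5,'pics/w1d.png')
crop(im,235,155,90,75,8,'pics/w1e.png');crop(im,235,230,90,75,8,'pics/w1f.png')
```

```text
(no output)
```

View pics/w1e.png

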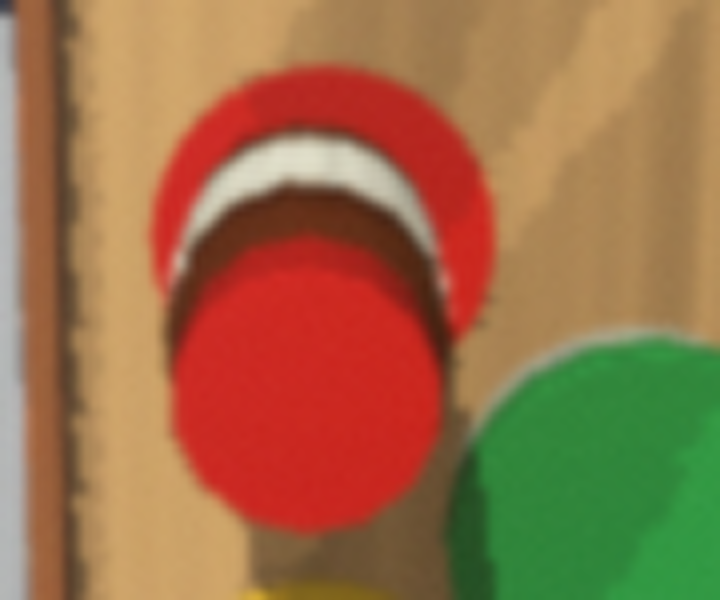

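View pics/w1f.png

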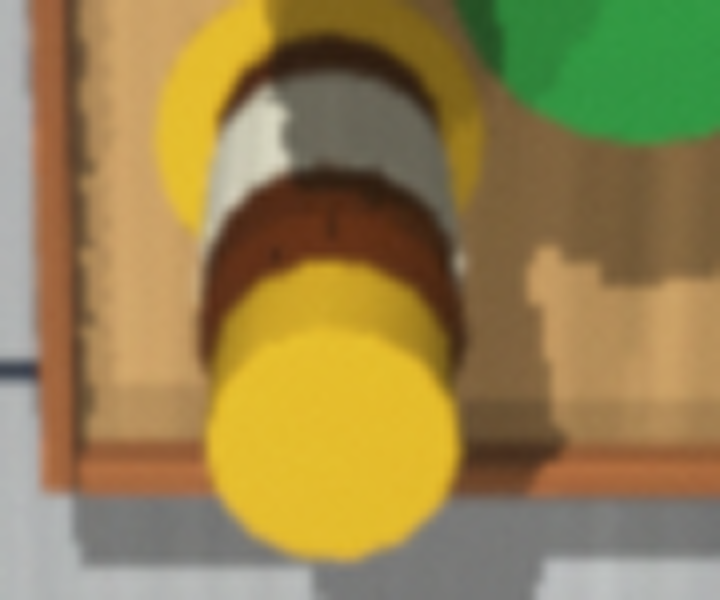

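Run:
```python
from h import *
import pickle;c=pickle.load(open('w1.pkl','rb'))
for n,u,v,z in[('capR',273,204.4,112),('capY',276.4,285,112),('discR',275,184.1,12),('discY',274.5,245.8,12)]:print(n,p2w('wrist',u,v,z,c).round(1))
```

```text
capR [ 498.2 -275.   112. ]
capY [ 500.7 -354.7  112. ]
discR [ 500.3 -275.    12. ]
discY [ 499.  -354.1   12. ]
```

Emit:
arm_command:
  series: [0, 0, 0, 0, 0.35, -3, -1, 0, 0, 0, 0, 0.35, -7, -1, 0, 0, 0, 0, 0.35, -11, -1, 0, 0, 0, 0, 0.35, -14, -1, 0, 0, 0, 0, 0.35, -17, -1]

```text
clock: 2.7
tcp_pos: [497.6, -269.4, 49.6]
tool_rot: [0.708, -0.706, 0.003, -0.001]
force: [0.3, -0.2, -0.0]
gripper_width: 88.0
```

Emit:
arm_command:
  series: [0, 0, 0, 0, 0, 0, -1, 0, 0, 0, 0, 0, 0, 0.4, 0, 0, 0, 0, 0, 0, 0.4, 0, 0, 0, 0, 0, 0, 0.4, 0, 0, 0, 0, 0, 0, 0.4]

```text
clock: 3.12
tcp_pos: [499.2, -270.0, 51.8]
tool_rot: [0.707, -0.707, 0.002, -0.002]
force: [-0.1, -0.2, 0.8]
gripper_width: 64.6
```

Emit:
arm_command:
  series: [0, 0, 0, -0.1, -0.5, 0, -0.1, 0, 0, 0, -0.1, -0.5, 0, -0.1, 0, 0, 0, -0.1, -0.5, 0, -0.1]

```text
clock: 3.37
tcp_pos: [498.7, -275.9, 52.7]
tool_rot: [-0.707, 0.707, -0.002, 0.002]
force: [0.0, 0.6, -1.1]
gripper_width: 49.0
```

Emit:
arm_command:
  series: [0, 0, 0, 0, 0, 0, 1, 0, 0, 0, 0, 0, 0, 1, 0, 0, 0, 0, 0, 0, 1, 0, 0, 0, 0, 0, 0, 1, 0, 0, 0, 0, 0, 0, 1]

```text
clock: 3.78
tcp_pos: [498.8, -276.1, 52.9]
tool_rot: [-0.707, 0.708, -0.002, 0.002]
force: [-1.8, 0.5, 2.1]
gripper_width: 35.6
```

Run:
```python
from h import *
st(); c=cam('wrist'); im=snapshot('wrist'); cv2.imwrite('pics/w2.png',im[:,:,::-1])
```

```text
t 3.78 tcp [ 498.8 -276.1   52.9] jaw [ 1.    -0.006  0.001] fing [ 0.001 -0.001 -1.   ] w 35.6 F [-1.8  0.5  2.1] j [-0.63  0.52  1.74 -0.    0.88 -0.62]
```

View pics/w2.png

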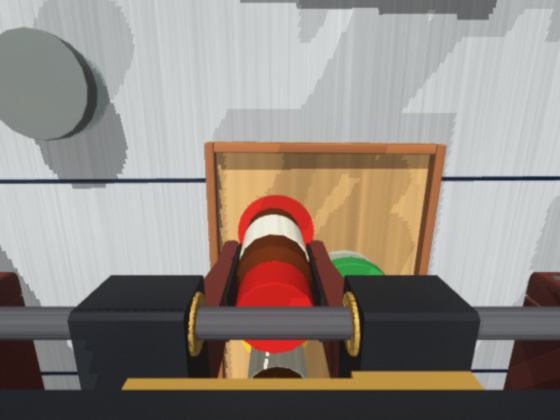

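Emit:
arm_command:
  series: [0, 0, 0, 0, 0, 1, 1, 0, 0, 0, 0, 0, 3, 1, 0, 0, 0, 0, 0, 6, 1, 0, 0, 0, 0, 0, 9, 1, 0, 0, 0, 0, 0, 10, 1]

```text
clock: 4.25
tcp_pos: [500.6, -277.1, 157.1]
tool_rot: [-0.706, 0.709, -0.0, 0.004]
force: [0.7, 0.2, 0.1]
gripper_width: 35.4
```

Emit:
arm_command:
  series: [0, 0, 0, 0, 1, 0.5, 1, 0, 0, 0, 0, 4, 0.5, 1, 0, 0, 0, 0, 8, 0.5, 1, 0, 0, 0, 0, 12, 0.5, 1, 0, 0, 0, 0, 16, 0.5, 1]

```text
clock: 4.67
tcp_pos: [499.1, -114.7, 161.0]
tool_rot: [-0.706, 0.708, -0.001, 0.004]
force: [0.9, -0.3, -2.4]
gripper_width: 35.3
```

Emit:
arm_command:
  series: [0, 0, 0, 0, 4, 0, 1, 0, 0, 0, 0, 8, 0, 1, 0, 0, 0, 0, 12, 0, 1, 0, 0, 0, 0, 16, 0, 1, 0, 0, 0, 0, 20, 0, 1]

```text
clock: 5.08
tcp_pos: [497.1, 87.7, 159.9]
tool_rot: [-0.706, 0.708, -0.002, 0.003]
force: [-0.2, 0.6, -1.0]
gripper_width: 35.8
```

Emit:
arm_command:
  series: [0, 0, 0, 0.5, 4, 0, 1, 0, 0, 0, 1, 8, 0, 1, 0, 0, 0, 1, 11, 0, 1, 0, 0, 0, 1, 13, 0, 1, 0, 0, 0, 1, 14, 0, 1]

```text
clock: 5.5
tcp_pos: [505.4, 230.7, 158.7]
tool_rot: [-0.706, 0.708, -0.002, 0.001]
force: [-0.7, -1.0, -1.4]
gripper_width: 35.3
```

Run:
```python
from h import *
st(); im=snapshot('scene'); cv2.imwrite('pics/s1.png',im[:,:,::-1])
```

```text
t 5.5 tcp [505.4 230.7 158.7] jaw [ 1.    -0.004 -0.001] fing [-0.001 -0.003 -1.   ] w 35.3 F [-0.7 -1.  -1.4] j [ 0.31  0.36  1.68 -0.    1.1   0.31]
```

View pics/s1.png

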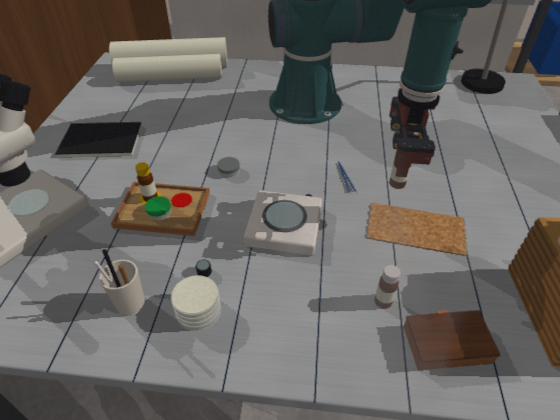

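Emit:
arm_command:
  series: [0, 0, 0, 0.6, 1, -2, 1, 0, 0, 0, 1.1, 1.7, -5, 1, 0, 0, 0, 1.1, 1.7, -8, 1, 0, 0, 0, 1.1, 1.7, -9.5, 1, 0, 0, 0, 1.1, 1.7, -10, 1]

```text
clock: 5.97
tcp_pos: [513.7, 245.9, 55.4]
tool_rot: [-0.705, 0.709, -0.004, -0.001]
force: [-0.4, -0.2, -1.4]
gripper_width: 35.7
```

Emit:
arm_command:
  series: [0, 0, 0, 0, 0, 0, 1, 0, 0, 0, 0, 0, 0, 1]

```text
clock: 6.13
tcp_pos: [512.9, 244.7, 55.2]
tool_rot: [-0.705, 0.709, -0.005, -0.001]
force: [0.1, 1.5, -0.3]
gripper_width: 35.3
```

Emit:
arm_command:
  series: [0, 0, 0, 0.3, 0.4, -0.3, 1, 0, 0, 0, 0.3, 0.4, -0.5, 1, 0, 0, 0, 0.3, 0.4, -0.7, 1, 0, 0, 0, 0.3, 0.4, -0.8, 1, 0, 0, 0, 0.3, 0.4, -0.8, 1]

```text
clock: 6.55
tcp_pos: [516.0, 248.8, 47.3]
tool_rot: [-0.705, 0.709, -0.005, -0.001]
force: [0.6, 0.0, -1.4]
gripper_width: 35.8
```

Emit:
arm_command:
  series: [0, 0, 0, 0, 0, -0.1, 1, 0, 0, 0, 0, 0, -0.2, 1, 0, 0, 0, 0, 0, -0.2, 1]

```text
clock: 6.8
tcp_pos: [515.9, 248.8, 45.3]
tool_rot: [-0.705, 0.709, -0.005, -0.001]
force: [-0.1, -0.1, -1.5]
gripper_width: 35.5
```

Emit:
arm_command:
  series: [0, 0, 0, 0, 0, -0.1, 1, 0, 0, 0, 0, 0, -0.15, 1, 0, 0, 0, 0, 0, -0.15, 1]

```text
clock: 7.05
tcp_pos: [515.8, 248.9, 44.8]
tool_rot: [-0.705, 0.709, -0.005, -0.001]
force: [-2.6, -0.9, 9.5]
gripper_width: 35.4
```

Contact (9.5 N up) at the expected height. Release.

Emit:
arm_command:
  series: [0, 0, 0, 0, 0, 0.05, 0.05, 0, 0, 0, 0, 0, 0.05, 0.05, 0, 0, 0, 0, 0, 0.05, -0.3, 0, 0, 0, 0, 0, 0.05, -0.5, 0, 0, 0, 0, 0, 0.05, -0.5]

```text
clock: 7.47
tcp_pos: [515.8, 248.8, 45.2]
tool_rot: [-0.705, 0.709, -0.005, -0.001]
force: [-1.0, 0.6, 0.2]
gripper_width: 58.5
```

Emit:
arm_command:
  series: [0, 0, 0, 0, 0, 1, -0.5, 0, 0, 0, 0, 0, 5, -0.5, 0, 0, 0, 0, 0, 9, -0.5, 0, 0, 0, 0, 0, 13, -1, 0, 0, 0, 0, 0, 15, -1]

```text
clock: 7.88
tcp_pos: [517.8, 249.6, 200.7]
tool_rot: [-0.706, 0.708, -0.003, 0.001]
force: [0.5, 0.7, 0.0]
gripper_width: 76.0
```

Run:
```python
from h import *
st(); im=snapshot('wrist'); cv2.imwrite('pics/w3.png',im[:,:,::-1])
```

```text
t 7.88 tcp [517.8 249.6 200.7] jaw [ 1.    -0.006 -0.002] fing [-0.002 -0.003 -1.   ] w 76.0 F [0.5 0.7 0. ] j [ 0.33  0.35  1.59 -0.    1.21  0.34]
```

View pics/w3.png

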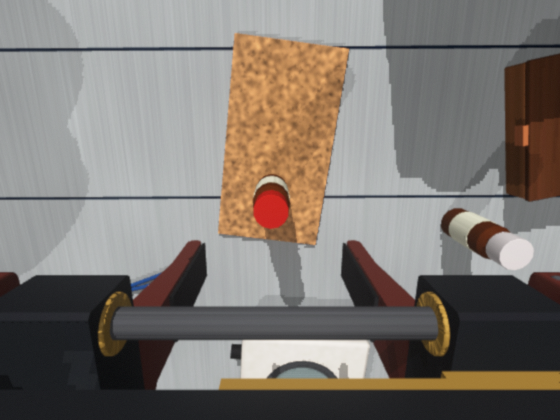

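Emit:
arm_command:
  series: [0, 0, 0, 0, -4, 0, -1, 0, 0, 0, 0, -8, 0, -1, 0, 0, 0, 0, -12, 0, -1, 0, 0, 0, 0, -16, 0, -1, 0, 0, 0, 0, -20, 0, -1]

```text
clock: 8.35
tcp_pos: [519.0, 48.7, 203.8]
tool_rot: [-0.706, 0.708, -0.001, 0.003]
force: [1.1, -0.2, -0.6]
gripper_width: 87.8
```

Emit:
arm_command:
  series: [0, 0, 0, 0, -4, 0, -1, 0, 0, 0, 0, -8, 0, -1, 0, 0, 0, 0, -12, 0, -1, 0, 0, 0, 0, -16, 0, -1, 0, 0, 0, 0, -20, 0, -1]

```text
clock: 8.77
tcp_pos: [518.5, -153.3, 204.2]
tool_rot: [-0.706, 0.708, -0.001, 0.003]
force: [0.5, 0.4, 0.8]
gripper_width: 87.9
```

Emit:
arm_command:
  series: [0, 0, 0, 0, -4, 0, -1, 0, 0, 0, 0, -8, 0, -1, 0, 0, 0, 0, -12, 0, -1, 0, 0, 0, 0, -16, 0, -1, 0, 0, 0, 0, -19, 0, -1]

```text
clock: 9.18
tcp_pos: [518.0, -346.6, 204.5]
tool_rot: [-0.706, 0.708, -0.001, 0.003]
force: [-0.6, -0.1, 0.4]
gripper_width: 87.7
```

Emit:
arm_command:
  series: [0, 0, 0, 0, 0, 0, -1, 0, 0, 0, 0, 0, 0, -1]

```text
clock: 9.35
tcp_pos: [517.5, -348.4, 204.4]
tool_rot: [-0.706, 0.708, -0.002, 0.004]
force: [-0.1, 0.3, -0.5]
gripper_width: 87.7
```

Emit:
arm_command:
  series: [0, 0, 0, -1.7, -0.6, -3, -1, 0, 0, 0, -1.7, -0.6, -5, -1, 0, 0, 0, -1.7, -0.6, -5, -1]

```text
clock: 9.6
tcp_pos: [497.4, -350.6, 150.6]
tool_rot: [0.708, -0.706, 0.004, -0.002]
force: [-0.0, 0.5, 1.3]
gripper_width: 88.0
```

Emit:
arm_command:
  series: [0, 0, 0, 0, 0, -4, -0.6, 0, 0, 0, 0, 0, -8, -0.6, 0, 0, 0, 0, 0, -10, -0.6, 0, 0, 0, 0, 0, -10, -0.5, 0, 0, 0, 0, 0, -10, -0.3]

```text
clock: 10.02
tcp_pos: [497.7, -349.1, 50.9]
tool_rot: [0.709, -0.706, 0.004, -0.001]
force: [0.4, -1.1, -0.1]
gripper_width: 62.0
```

Emit:
arm_command:
  series: [0, 0, 0, 0.2, -0.6, 0.15, -0.2, 0, 0, 0, 0.2, -0.6, 0.15, -0.1, 0, 0, 0, 0.2, -0.6, 0.15, -0.1]

```text
clock: 10.27
tcp_pos: [501.6, -356.6, 55.0]
tool_rot: [0.708, -0.707, 0.003, -0.003]
force: [-0.3, -0.6, -0.6]
gripper_width: 48.6
```

Emit:
arm_command:
  series: [0, 0, 0, 0, 0, 0, 1, 0, 0, 0, 0, 0, 0, 1, 0, 0, 0, 0, 0, 0, 1, 0, 0, 0, 0, 0, 0, 1, 0, 0, 0, 0, 0, 0, 1]

```text
clock: 10.68
tcp_pos: [502.1, -357.3, 56.1]
tool_rot: [-0.707, 0.707, -0.003, 0.003]
force: [-1.3, -0.3, 6.1]
gripper_width: 35.6
```

Emit:
arm_command:
  series: [0, 0, 0, 0, 0, 1, 1, 0, 0, 0, 0, 0, 3, 1, 0, 0, 0, 0, 0, 6, 1, 0, 0, 0, 0, 0, 9, 1, 0, 0, 0, 0, 0, 11, 1]

```text
clock: 11.1
tcp_pos: [502.6, -357.7, 169.1]
tool_rot: [-0.707, 0.708, -0.002, 0.004]
force: [1.5, -0.6, -1.3]
gripper_width: 35.6
```

Run:
```python
from h import *
st(); im=snapshot('wrist'); cv2.imwrite('pics/w4.png',im[:,:,::-1])
```

```text
t 11.1 tcp [ 502.6 -357.7  169.1] jaw [ 1.    -0.008  0.002] fing [ 0.002 -0.001 -1.   ] w 35.6 F [ 1.5 -0.6 -1.3] j [-0.73  0.43  1.54  0.    1.17 -0.72]
```

View pics/w4.png

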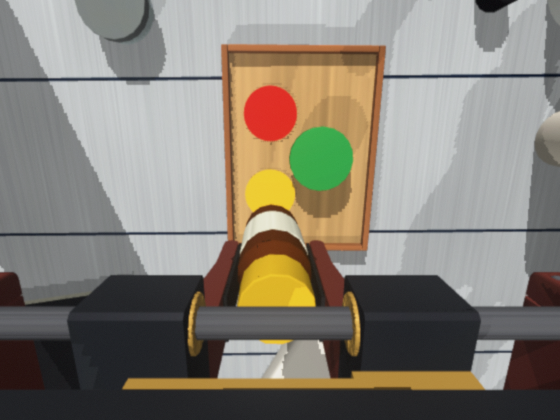

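Emit:
arm_command:
  series: [0, 0, 0, 0, 2, 0, 1, 0, 0, 0, 0, 6, 0, 1, 0, 0, 0, 0, 10, 0, 1, 0, 0, 0, 0, 14, 0, 1, 0, 0, 0, 0, 18, 0, 1]

```text
clock: 11.57
tcp_pos: [502.7, -176.4, 171.7]
tool_rot: [-0.706, 0.708, -0.001, 0.005]
force: [0.3, 0.3, -0.3]
gripper_width: 35.5
```

Emit:
arm_command:
  series: [0, 0, 0, 0, 4, 0, 1, 0, 0, 0, 0, 8, 0, 1, 0, 0, 0, 0, 12, 0, 1, 0, 0, 0, 0, 16, 0, 1, 0, 0, 0, 0, 20, 0, 1]

```text
clock: 11.98
tcp_pos: [500.7, 26.2, 170.8]
tool_rot: [-0.706, 0.708, -0.002, 0.004]
force: [0.9, -0.5, -1.3]
gripper_width: 35.5
```

Emit:
arm_command:
  series: [0, 0, 0, 0.5, 4, 1, 1, 0, 0, 0, 1, 8, 2, 1, 0, 0, 0, 1, 12, 2.5, 1, 0, 0, 0, 1, 16, 2.5, 1, 0, 0, 0, 1, 20, 2.5, 1]

```text
clock: 12.4
tcp_pos: [509.0, 228.6, 195.4]
tool_rot: [-0.706, 0.708, -0.002, 0.004]
force: [0.8, 0.1, -2.4]
gripper_width: 36.0
```

Emit:
arm_command:
  series: [0, 0, 0, 1, 3, 0, 1, 0, 0, 0, 1.5, 6, 0, 1, 0, 0, 0, 1.5, 9, 0, 1, 0, 0, 0, 1.5, 10, 0, 1, 0, 0, 0, 1.5, 10, 0, 1]

```text
clock: 12.82
tcp_pos: [522.5, 330.8, 194.2]
tool_rot: [-0.706, 0.708, -0.002, 0.002]
force: [0.4, -0.4, -1.7]
gripper_width: 35.5
```

Emit:
arm_command:
  series: [0, 0, 0, 0.5, 0.5, -3, 1, 0, 0, 0, 0.5, 0.5, -7, 1, 0, 0, 0, 0.5, 0.5, -10, 1, 0, 0, 0, 0.5, 0.5, -12.5, 1, 0, 0, 0, 0.5, 0.5, -13.5, 1]

```text
clock: 13.23
tcp_pos: [523.9, 332.5, 55.0]
tool_rot: [-0.704, 0.71, -0.005, -0.0]
force: [-1.1, 0.4, -1.8]
gripper_width: 35.6
```

Emit:
arm_command:
  series: [0, 0, 0, 0, 0, 0, 1, 0, 0, 0, 0, 0, 0, 1]

```text
clock: 13.4
tcp_pos: [522.8, 330.8, 54.5]
tool_rot: [-0.704, 0.71, -0.006, -0.001]
force: [-0.2, 0.1, -0.2]
gripper_width: 35.5
```

Emit:
arm_command:
  series: [-0.008, 0, 0, 0, 0, -0.2, 1, -0.008, 0, 0, 0, 0, -0.4, 1, -0.008, 0, 0, 0, 0, -0.5, 1, -0.008, 0, 0, 0, 0, -0.5, 1]

```text
clock: 13.73
tcp_pos: [523.4, 331.2, 50.4]
tool_rot: [-0.701, 0.713, -0.005, -0.001]
force: [-0.1, -0.8, -1.6]
gripper_width: 35.7
```

Emit:
arm_command:
  series: [0, 0, 0, 0, 0, -0.1, 1, 0, 0, 0, 0, 0, -0.15, 1, 0, 0, 0, 0, 0, -0.15, 1]

```text
clock: 13.98
tcp_pos: [523.5, 331.3, 49.1]
tool_rot: [-0.701, 0.713, -0.005, -0.0]
force: [1.3, 0.3, -1.4]
gripper_width: 35.9
```

Emit:
arm_command:
  series: [0.015, 0, 0, 0, 0, 0, 1, 0.015, 0, 0, 0, 0, -0.1, 1, 0.015, 0, 0, 0, 0, -0.1, 1, 0.015, 0, 0, 0, 0, -0.1, 1]

```text
clock: 14.32
tcp_pos: [523.6, 331.3, 48.3]
tool_rot: [-0.707, 0.708, -0.005, -0.0]
force: [-0.5, -0.0, 0.8]
gripper_width: 35.7
```

Emit:
arm_command:
  series: [0, 0, 0, 0, 0, -0.1, 1, 0, 0, 0, 0, 0, -0.1, 1]

```text
clock: 14.48
tcp_pos: [523.5, 331.4, 48.1]
tool_rot: [-0.707, 0.707, -0.005, -0.0]
force: [-2.5, -0.2, 7.2]
gripper_width: 35.8
```

Contact at the predicted 48.1 mm. Release.

Emit:
arm_command:
  series: [0, 0, 0, 0, 0, 0.05, 0.05, 0, 0, 0, 0, 0, 0.05, 0.05, 0, 0, 0, 0, 0, 0.05, -0.3, 0, 0, 0, 0, 0, 0.05, -0.5, 0, 0, 0, 0, 0, 0.05, -0.5]

```text
clock: 14.9
tcp_pos: [523.4, 331.4, 48.4]
tool_rot: [-0.707, 0.708, -0.005, -0.0]
force: [-0.8, 0.6, -0.4]
gripper_width: 58.1
```

Emit:
arm_command:
  series: [0, 0, 0, 0, 0, 1, -0.5, 0, 0, 0, 0, 0, 5, -0.5, 0, 0, 0, 0, 0, 9, -0.5, 0, 0, 0, 0, 0, 13, -1, 0, 0, 0, 0, 0, 16, -1]

```text
clock: 15.32
tcp_pos: [524.3, 331.8, 212.6]
tool_rot: [0.707, -0.707, 0.004, -0.001]
force: [0.6, 0.5, 0.5]
gripper_width: 75.5
```

Run:
```python
from h import *
st(); im=snapshot('wrist'); cv2.imwrite('pics/w5.png',im[:,:,::-1])
im=snapshot('scene'); crop(im,330,140,230,180,3,'pics/s5.png')
```

```text
t 15.32 tcp [524.3 331.8 212.6] jaw [ 1.    -0.007 -0.005] fing [-0.005  0.    -1.   ] w 75.5 F [0.6 0.5 0.5] j [0.45 0.4  1.47 0.   1.27 0.46]
```

View pics/w5.png

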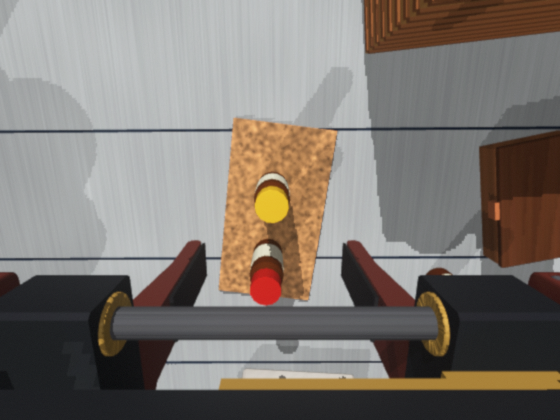

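View pics/s5.png

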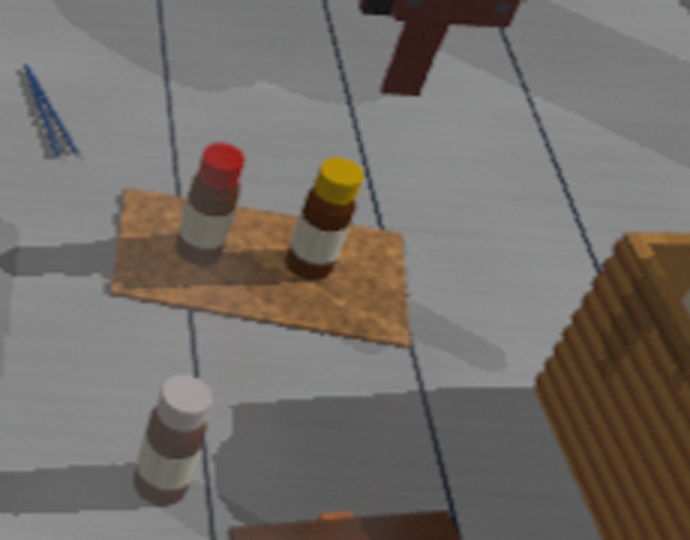

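Emit:
arm_command:
  series: [0, 0, -0.1, 0, -4, 0, -1, 0, 0, -0.2, 0, -8, 0, -1, 0, 0, -0.3, 0, -12, 0, -1, 0, 0, -0.4, 0, -16, 0, -1, 0, 0, -0.5, 0, -20, 0, -1]

```text
clock: 15.83
tcp_pos: [526.1, 131.6, 215.1]
tool_rot: [0.685, -0.683, 0.178, -0.18]
force: [1.3, -1.0, -0.0]
gripper_width: 87.3
```

Emit:
arm_command:
  series: [0, 0, -0.1, 0, -4, 0, -1, 0, 0, -0.2, 0, -8, 0, -1, 0, 0, -0.3, 0, -12, 0, -1, 0, 0, -0.4, 0, -16, 0, -1, 0, 0, -0.5, 0, -20, 0, -1]

```text
clock: 16.25
tcp_pos: [525.0, -70.2, 214.6]
tool_rot: [0.618, -0.617, 0.343, -0.345]
force: [-0.5, -0.6, -0.2]
gripper_width: 87.8
```

Emit:
arm_command:
  series: [0, 0, -0.1, 0, -4, 0, -1, 0, 0, -0.2, 0.5, -8, 0, -1, 0, 0, -0.3, 1, -12, 0, -1, 0, 0, -0.4, 1.5, -16, 0, -1, 0, 0, -0.5, 2, -20, 0, -1]

```text
clock: 16.67
tcp_pos: [544.3, -271.9, 214.0]
tool_rot: [0.513, -0.512, 0.487, -0.488]
force: [0.6, 0.6, 0.2]
gripper_width: 87.8
```

Run:
```python
from h import *
st()
```

```text
t 16.67 tcp [ 544.3 -271.9  214. ] jaw [ 0.049 -0.999  0.   ] fing [ 0.002 -0.    -1.   ] w 87.8 F [0.6 0.6 0.2] j [-0.58  0.38  1.5   0.    1.26  0.94]
```

Emit:
arm_command:
  series: [0, 0, -0.06, 0.2, -3, 0, -1, 0, 0, -0.06, 0.2, -4.4, -2, -1, 0, 0, -0.06, 0.2, -4.4, -5, -1, 0, 0, -0.06, 0.2, -4.4, -8, -1, 0, 0, -0.06, 0.2, -4.4, -8, -1]

```text
clock: 17.08
tcp_pos: [541.9, -313.6, 127.7]
tool_rot: [0.497, -0.497, 0.507, -0.499]
force: [-0.2, 0.6, -0.1]
gripper_width: 87.6
```

Run:
```python
from h import *
st(); c=cam('wrist'); im=snapshot('wrist'); cv2.imwrite('pics/w6.png',im[:,:,::-1])
import pickle; pickle.dump(c,open('w6.pkl','wb'))
for p in[(546.3,-316.3,36),(499.7,-275.5,12),(498.5,-355.5,12)]: print(w2p('wrist',p,c).round(1))
```

```text
t 17.08 tcp [ 541.9 -313.6  127.7] jaw [-0.012 -1.    -0.007] fing [-0.008  0.007 -1.   ] w 87.6 F [-0.2  0.6 -0.1] j [-0.64  0.49  1.54  0.    1.11  0.95]
[276.  208.6]
[233.5 249.8]
[317.7 250.2]
```

View pics/w6.png

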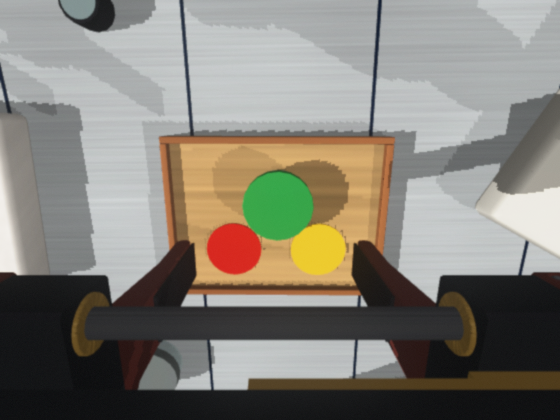

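Run:
```python
from h import *
import pickle;c=pickle.load(open('w6.pkl','rb'))
im=cv2.imread('pics/w6.png')
hsv=cv2.cvtColor(im,cv2.COLOR_BGR2HSV)
for n,lo,hi,z in[('g',(50,120,40),(80,255,255),36),('r',(0,180,80),(6,255,255),12),('y',(22,180,80),(30,255,255),12)]:
    m=cv2.inRange(hsv,lo,hi); m[300:]=0
    ct=max(cv2.findContours(m,0,2)[0],key=cv2.contourArea); (e,a,_)=cv2.fitEllipse(cv2.convexHull(ct)); print(n,e,a,p2w('wrist',*e,z,c).round(1))
```

```text
g (277.5611572265625, 205.01304626464844) (68.64289093017578, 70.21682739257812) [ 549.4 -317.6   36. ]
r (233.5713653564453, 248.4348907470703) (50.0709228515625, 54.01459884643555) [ 501.1 -275.6   12. ]
y (317.7054443359375, 248.74722290039062) (50.157039642333984, 54.281864166259766) [ 500.  -355.5   12. ]
```

Emit:
arm_command:
  series: [0.007, -0.008, 0, 0.5, -0.3, -2, -1, 0.007, -0.008, 0, 0.5, -0.3, -6, -1, 0.007, -0.008, 0, 0.5, -0.3, -9, -1, 0.007, -0.008, 0, 0.5, -0.3, -10, -1, 0.007, -0.008, 0, 0.5, -0.3, -10, -1]

```text
clock: 17.55
tcp_pos: [547.2, -315.9, 29.2]
tool_rot: [0.501, -0.494, 0.506, -0.499]
force: [-1.5, 0.2, 0.3]
gripper_width: 87.7
```

Run:
```python
from h import *
st()
```

```text
t 17.55 tcp [ 547.2 -315.9   29.2] jaw [-0.011 -1.    -0.014] fing [-0.     0.014 -1.   ] w 87.7 F [-1.5  0.2  0.3] j [-0.64  0.62  1.61  0.01  0.92  0.93]
```

Emit:
arm_command:
  series: [-0.014, 0, 0, 0, -0.1, -0.5, -1, -0.014, 0, 0, 0, -0.1, -1, -1, -0.014, 0, 0, 0, -0.1, -1.3, -1, -0.014, 0, 0, 0, -0.1, -1.4, -1, -0.014, 0, 0, 0, -0.1, -1.4, -1]

```text
clock: 17.97
tcp_pos: [547.6, -317.2, 15.9]
tool_rot: [-0.497, 0.497, -0.502, 0.503]
force: [-1.7, 0.2, 0.1]
gripper_width: 88.0
```

Run:
```python
from h import *
st()
```

```text
t 17.97 tcp [ 547.6 -317.2   15.9] jaw [-0.011 -1.     0.   ] fing [ 0.001 -0.    -1.   ] w 88.0 F [-1.7  0.2  0.1] j [-0.63  0.64  1.62 -0.    0.89  0.95]
```

Emit:
arm_command:
  series: [0, 0, 0, 0, 0, -0.25, -1, 0, 0, 0, 0, 0, -0.25, -0.6, 0, 0, 0, 0, 0, -0.25, -0.5]

```text
clock: 18.22
tcp_pos: [547.7, -317.3, 13.6]
tool_rot: [-0.497, 0.497, -0.502, 0.503]
force: [0.2, -0.9, 0.4]
gripper_width: 77.8
```

Emit:
arm_command:
  series: [0, 0, 0, 0, 0, 0, -0.3, 0, 0, 0, 0, 0, 0, 0.5, 0, 0, 0, 0, 0, 0, 0.5, 0, 0, 0, 0, 0, 0, 0.5, 0, 0, 0, 0, 0, 0, 0.5]

```text
clock: 18.63
tcp_pos: [547.7, -317.3, 13.7]
tool_rot: [-0.497, 0.497, -0.502, 0.503]
force: [-0.1, -0.1, 1.3]
gripper_width: 59.4
```

Run:
```python
from h import *
st()
```

```text
t 18.63 tcp [ 547.7 -317.3   13.7] jaw [-0.011 -1.     0.001] fing [ 0.001 -0.001 -1.   ] w 59.4 F [-0.1 -0.1  1.3] j [-0.63  0.64  1.62  0.    0.88  0.95]
```

Emit:
arm_command:
  series: [0, 0, 0, 0, 0, 0, 1, 0, 0, 0, 0, 0, 1, 1, 0, 0, 0, 0, 0, 4, 1, 0, 0, 0, 0, 0, 7, 1, 0, 0, 0, 0, 0, 10, 1]

```text
clock: 19.05
tcp_pos: [547.3, -317.0, 114.9]
tool_rot: [0.497, -0.497, 0.503, -0.503]
force: [0.4, -0.7, -0.8]
gripper_width: 59.5
```

Run:
```python
from h import *
st(); c=cam('wrist'); im=snapshot('wrist'); cv2.imwrite('pics/w7.png',im[:,:,::-1])
s=read_state()['tcp_pos']
for dz in (0,22):
  print(w2p('wrist',s+[0,0,dz],c))
```

```text
t 19.05 tcp [ 547.3 -317.   114.9] jaw [-0.011 -1.    -0.   ] fing [-0.  0. -1.] w 59.5 F [ 0.4 -0.7 -0.8] j [-0.63  0.51  1.55  0.    1.08  0.95]
[275.92685638 258.3209536 ]
[276.33944182 277.48586803]
```

View pics/w7.png

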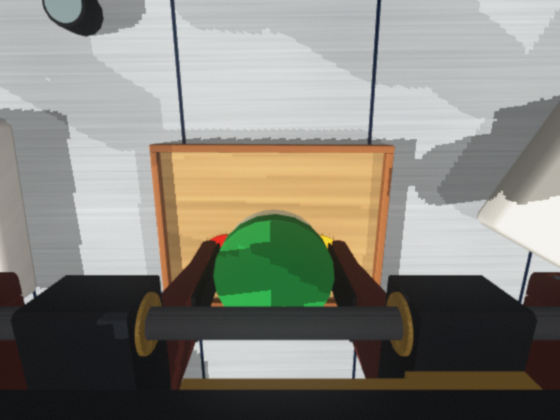

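Emit:
arm_command:
  series: [0, 0, 0, 0, 2, 0, 1, 0, 0, 0, 0, 5, 0, 1, 0, 0, 0, 0, 9, 0, 1, 0, 0, 0, 0, 13, 0, 1, 0, 0, 0, 0, 17, 0, 1]

```text
clock: 19.52
tcp_pos: [550.4, -148.0, 122.2]
tool_rot: [-0.498, 0.496, -0.499, 0.507]
force: [0.1, 0.4, -0.5]
gripper_width: 59.6
```

Emit:
arm_command:
  series: [0, 0, 0, 0, 4, 0, 1, 0, 0, 0, 0, 7, 0, 1, 0, 0, 0, 0, 10, 0, 1, 0, 0, 0, 0, 12, 0, 1, 0, 0, 0, 0, 13, 0, 1]

```text
clock: 19.93
tcp_pos: [549.9, -15.4, 122.7]
tool_rot: [-0.498, 0.497, -0.499, 0.506]
force: [0.3, -0.1, -1.1]
gripper_width: 60.1
```

Emit:
arm_command:
  series: [0, 0, 0, 0, 0, 0, 1, 0, 0, 0, 0, 0, 0, 1]

```text
clock: 20.1
tcp_pos: [550.1, -15.3, 123.0]
tool_rot: [-0.499, 0.497, -0.498, 0.506]
force: [0.4, -0.9, -0.9]
gripper_width: 59.4
```

Run:
```python
from h import *
st(); c=cam('wrist'); im=snapshot('wrist'); cv2.imwrite('pics/w8.png',im[:,:,::-1])
import pickle; pickle.dump(c,open('w8.pkl','wb'))
s=read_state()['tcp_pos']
print(w2p('wrist',(550.6,-14.1,40),c)); print([w2p('wrist',(550.6+52*np.cos(a),-14.1+52*np.sin(a),36),c).round() for a in (0,1.57,-1.57)])
```

```text
t 20.1 tcp [550.1 -15.3 123. ] jaw [-0.008 -1.     0.006] fing [ 0.009 -0.006 -1.   ] w 59.4 F [ 0.4 -0.9 -0.9] j [-0.15  0.4   1.74 -0.01  1.    1.43]
[270.01963717 217.69261359]
[array([269., 153.]), array([207., 217.]), array([333., 216.])]
```

View pics/w8.png

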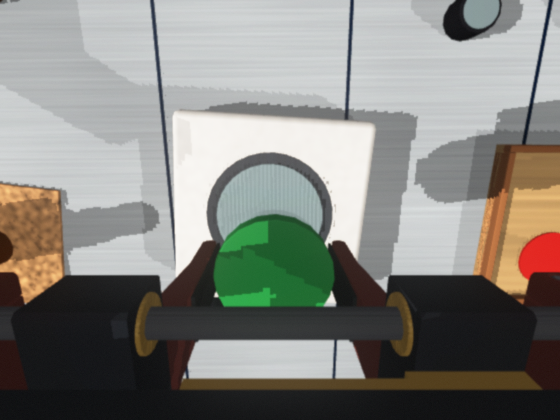

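Emit:
arm_command:
  series: [0.006, 0.009, 0, -0.05, 0.1, -2, 1, 0.006, 0.009, 0, -0.05, 0.1, -4, 1, 0.006, 0.009, 0, -0.05, 0.1, -6, 1, 0.006, 0.009, 0, -0.05, 0.1, -7, 1, 0.006, 0.009, 0, -0.05, 0.1, -7, 1]

```text
clock: 20.57
tcp_pos: [548.0, -16.2, 50.8]
tool_rot: [0.496, -0.498, 0.504, -0.502]
force: [-0.8, 0.7, 0.0]
gripper_width: 59.6
```

Emit:
arm_command:
  series: [0, 0, 0, 0, 0, 0, 1, 0, 0, 0, 0, 0, 0, 1]

```text
clock: 20.73
tcp_pos: [548.4, -17.0, 51.3]
tool_rot: [0.496, -0.498, 0.504, -0.502]
force: [-0.4, -0.3, -0.9]
gripper_width: 59.6
```

Run:
```python
from h import *
st()
```

```text
t 20.73 tcp [548.4 -17.   51.3] jaw [-0.012 -1.    -0.   ] fing [-0.004  0.    -1.   ] w 59.6 F [-0.4 -0.3 -0.9] j [-0.16  0.5   1.79 -0.    0.86  1.43]
```

Emit:
arm_command:
  series: [0, 0, 0, 0.1, 0.25, -0.2, 1, 0, 0, 0, 0.1, 0.25, -0.4, 1, 0, 0, 0, 0.1, 0.25, -0.5, 1, 0, 0, 0, 0.1, 0.25, -0.6, 1, 0, 0, 0, 0.1, 0.25, -0.6, 1]

```text
clock: 21.15
tcp_pos: [549.4, -14.4, 45.4]
tool_rot: [0.496, -0.498, 0.504, -0.502]
force: [-0.5, 0.1, -0.2]
gripper_width: 59.5
```

Emit:
arm_command:
  series: [0, 0, 0, 0, 0, -0.1, 1, 0, 0, 0, 0, 0, -0.15, 1, 0, 0, 0, 0, 0, -0.15, 1]

```text
clock: 21.4
tcp_pos: [549.3, -14.3, 43.8]
tool_rot: [0.496, -0.498, 0.504, -0.502]
force: [0.4, -1.2, -0.8]
gripper_width: 59.6
```

Emit:
arm_command:
  series: [0, 0, 0, 0, 0, -0.05, 1, 0, 0, 0, 0, 0, -0.1, 1, 0, 0, 0, 0, 0, -0.1, 1]

```text
clock: 21.65
tcp_pos: [549.4, -14.3, 43.6]
tool_rot: [0.496, -0.498, 0.504, -0.502]
force: [-3.2, 0.4, 8.5]
gripper_width: 59.5
```

Contact. Release and rise.

Emit:
arm_command:
  series: [0, 0, 0, 0, 0, 0.1, -0.5, 0, 0, 0, 0, 0, 0.1, -0.7, 0, 0, 0, 0, 0, 0.1, -1, 0, 0, 0, 0, 0, 0.1, -1, 0, 0, 0, 0, 0, 0.1, -1]

```text
clock: 22.07
tcp_pos: [549.3, -14.3, 44.5]
tool_rot: [0.496, -0.498, 0.504, -0.502]
force: [-0.8, -0.1, 0.5]
gripper_width: 86.7
```

Emit:
arm_command:
  series: [0, 0, 0, 0, 0, 1, -1, 0, 0, 0, 0, 0, 4, -1, 0, 0, 0, 0, 0, 8, -1, 0, 0, 0, 0, 0, 12, -1, 0, 0, 0, 0, 0, 16, -1]

```text
clock: 22.48
tcp_pos: [548.7, -14.2, 206.7]
tool_rot: [0.496, -0.498, 0.504, -0.502]
force: [0.3, 0.0, -0.7]
gripper_width: 87.7
```

Run:
```python
from h import *
st(); c=cam('wrist'); im=snapshot('wrist'); cv2.imwrite('pics/w9.png',im[:,:,::-1])
for n,u,v in []: pass
hsv=cv2.cvtColor(im,cv2.COLOR_RGB2HSV); m=cv2.inRange(hsv,(50,120,40),(80,255,255)); m[300:]=0
ct=max(cv2.findContours(m,0,2)[0],key=cv2.contourArea); e,a,_=cv2.fitEllipse(cv2.convexHull(ct)); print(e,a,p2w('wrist',*e,66,c).round(1)); print(w2p('wrist',(550.6,-14.1,40),c))
crop(im,180,130,200,150,4,'pics/w9c.png')
```

```text
t 22.48 tcp [548.7 -14.2 206.7] jaw [-0.011 -1.    -0.   ] fing [-0.004  0.    -1.   ] w 87.7 F [ 0.3  0.  -0.7] j [-0.15  0.3   1.64 -0.    1.2   1.43]
(273.5395812988281, 198.45616149902344) (57.85901641845703, 59.040836334228516) [550.7 -15.5  66. ]
[272.23424444 193.09146248]
```

View pics/w9c.png

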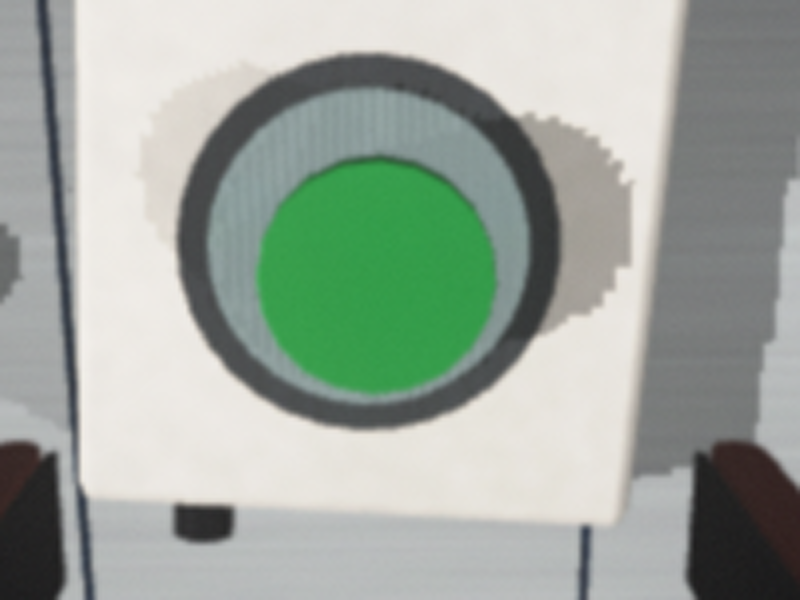

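Emit:
arm_command:
  series: [0, 0, 0.12, 0, 0, 0, -1, 0, 0, 0.24, 0, 2, 0, -1, 0, 0, 0.36, 0, 4, 0, -1, 0, 0, 0.48, 0, 6, 0, -1, 0, 0, 0.6, -1, 8, 0, -1]

```text
clock: 22.95
tcp_pos: [545.2, 65.8, 215.6]
tool_rot: [0.627, -0.622, 0.329, -0.334]
force: [0.1, 0.6, 0.9]
gripper_width: 87.9
```

Emit:
arm_command:
  series: [0, 0, 0.12, 0, 3, 0, -1, 0, 0, 0.24, -1, 6, 0, -1, 0, 0, 0.36, -2, 9, 0, -1, 0, 0, 0.48, -2, 12, 0, -1, 0, 0, 0.6, -2, 14, 0, -1]

```text
clock: 23.37
tcp_pos: [524.2, 208.2, 216.1]
tool_rot: [0.699, -0.691, 0.128, -0.132]
force: [0.1, -0.6, 0.3]
gripper_width: 88.1
```

Emit:
arm_command:
  series: [0, 0, 0.12, 0, 2, 0, -1, 0, 0, 0.24, 0, 4, 0, -1, 0, 0, 0.36, 0, 4, 0, -1, 0, 0, 0.36, 0, 4, 0, -1, 0, 0, 0.36, 0, 4, 0, -1]

```text
clock: 23.78
tcp_pos: [524.0, 248.2, 216.3]
tool_rot: [0.711, -0.703, 0.003, -0.005]
force: [0.7, -0.8, -0.4]
gripper_width: 87.9
```

```bash
cat >> h.py <<'E'
def blobs(tag,zr,zy):
    st(); c=cam('wrist'); im=snapshot('wrist'); cv2.imwrite(f'pics/{tag}.png',im[:,:,::-1])
    print('camera xyz',c[2].round(1)); return c
E
python3 - <<'E'
from h import *
c=blobs('w10',0,0)
import pickle; pickle.dump(c,open('w10.pkl','wb'))
im=cv2.imread('pics/w10.png')[:,:,::-1]; crop(im,215,110,160,200,3,'pics/w10c.png')
for p in[(517,250,104),(524,333.5,104)]: print(w2p('wrist',p,c))
E
```

```text
t 23.78 tcp [524.  248.2 216.3] jaw [ 1.    -0.013  0.003] fing [ 0.003  0.011 -1.   ] w 87.9 F [ 0.7 -0.8 -0.4] j [0.32 0.33 1.57 0.01 1.23 0.33]
camera xyz [524.4 317.3 378.9]
[265.37982515 206.56869935]
[271.83610047 109.41851703]
```

View pics/w10c.png

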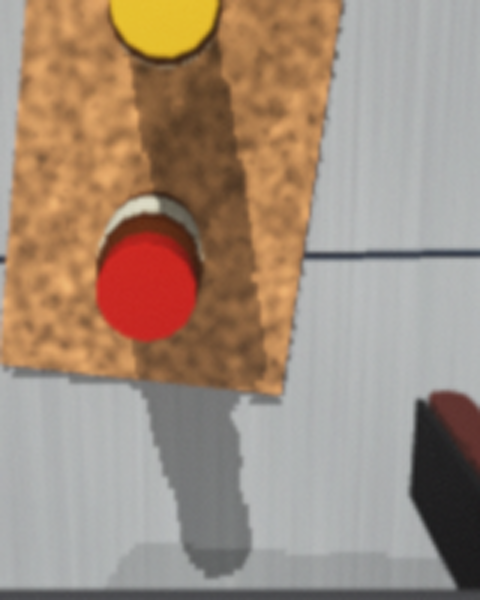

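Emit:
arm_command:
  series: [-0.011, 0, 0, -0.8, 0.2, -3, -1, -0.011, 0, 0, -0.8, 0.2, -5, -1, -0.011, 0, 0, -0.8, 0.2, -5, -1]

```text
clock: 24.08
tcp_pos: [513.0, 248.2, 162.8]
tool_rot: [-0.706, 0.708, -0.007, 0.005]
force: [-0.4, 0.0, -0.3]
gripper_width: 87.8
```

Emit:
arm_command:
  series: [0, 0, 0, 0, 0, -4, -0.6, 0, 0, 0, 0, 0, -8, -0.6, 0, 0, 0, 0, 0, -11, -0.5, 0, 0, 0, 0, 0, -12, -0.3, 0, 0, 0, 0, 0, -12, -0.3]

```text
clock: 24.5
tcp_pos: [511.7, 247.2, 41.2]
tool_rot: [-0.706, 0.708, -0.01, 0.004]
force: [-0.3, 0.1, 0.6]
gripper_width: 59.2
```

Run:
```python
from h import *
st()
```

```text
t 24.5 tcp [511.7 247.2  41.2] jaw [ 1.    -0.019 -0.008] fing [-0.008 -0.004 -1.   ] w 59.2 F [-0.3  0.1  0.6] j [ 0.33  0.54  1.75 -0.    0.87  0.35]
```

Emit:
arm_command:
  series: [0.004, -0.008, 0.013, 0.4, 0.25, 0.3, -0.1, 0.004, -0.008, 0.013, 0.4, 0.25, 0.3, -0.1, 0.004, -0.008, 0.013, 0.4, 0.25, 0.3, -0.1]

```text
clock: 24.75
tcp_pos: [518.0, 250.3, 46.7]
tool_rot: [0.708, -0.706, 0.001, -0.004]
force: [0.1, -0.4, -0.7]
gripper_width: 48.5
```

Emit:
arm_command:
  series: [0, 0, 0, 0, 0, 0, -0.1, 0, 0, 0, 0, 0, 0, 1, 0, 0, 0, 0, 0, 0, 1, 0, 0, 0, 0, 0, 0, 1, 0, 0, 0, 0, 0, 0, 1]

```text
clock: 25.17
tcp_pos: [518.2, 250.6, 47.3]
tool_rot: [0.708, -0.706, 0.0, -0.004]
force: [-0.5, -0.6, 6.6]
gripper_width: 36.1
```

Run:
```python
from h import *
st()
```

```text
t 25.17 tcp [518.2 250.6  47.3] jaw [ 1.    -0.006  0.005] fing [ 0.005  0.002 -1.   ] w 36.1 F [-0.5 -0.6  6.6] j [0.33 0.53 1.74 0.   0.87 0.34]
```

Emit:
arm_command:
  series: [0, 0, 0, 0, 0, 1, 1, 0, 0, 0, 0, 0, 3, 1, 0, 0, 0, 0, 0, 6, 1, 0, 0, 0, 0, 0, 9, 1, 0, 0, 0, 0, 0, 12, 1]

```text
clock: 25.58
tcp_pos: [517.5, 250.3, 168.6]
tool_rot: [0.708, -0.706, 0.001, -0.004]
force: [-0.1, 0.1, -1.9]
gripper_width: 36.2
```

Emit:
arm_command:
  series: [0, 0, 0, 0, -2, 0.5, 1, 0, 0, 0, 0, -5, 0.5, 1, 0, 0, 0, 0, -9, 0.5, 1, 0, 0, 0, 0, -13, 0.5, 1, 0, 0, 0, 0, -17, 0.5, 1]

```text
clock: 26.0
tcp_pos: [517.0, 79.0, 174.2]
tool_rot: [0.708, -0.707, 0.0, -0.003]
force: [0.9, -0.3, -1.8]
gripper_width: 36.3
```

Emit:
arm_command:
  series: [0, 0, 0, 0, -4, 0, 1, 0, 0, 0, 0, -8, 0, 1, 0, 0, 0, -0.5, -12, 0, 1, 0, 0, 0, -0.5, -16, 0, 1, 0, 0, 0, -0.5, -20, 0, 1]

```text
clock: 26.42
tcp_pos: [511.1, -122.8, 174.6]
tool_rot: [0.708, -0.707, 0.0, -0.003]
force: [1.0, 0.5, -1.3]
gripper_width: 35.9
```

Emit:
arm_command:
  series: [0, 0, 0, -0.5, -4, 0, 1, 0, 0, 0, -1, -8, 0, 1, 0, 0, 0, -1.2, -11, 0, 1, 0, 0, 0, -1.2, -13, 0, 1, 0, 0, 0, -1.2, -14, 0, 1]

```text
clock: 26.83
tcp_pos: [498.8, -265.9, 175.0]
tool_rot: [0.707, -0.707, 0.001, -0.004]
force: [-0.6, -0.4, -1.3]
gripper_width: 35.9
```

Run:
```python
from h import *
st()
```

```text
t 26.83 tcp [ 498.8 -265.9  175. ] jaw [ 1.    -0.008  0.005] fing [ 0.005  0.001 -1.   ] w 35.9 F [-0.6 -0.4 -1.3] j [-0.61  0.36  1.65  0.    1.14 -0.61]
```

Emit:
arm_command:
  series: [0, 0.005, 0, 0.1, -0.9, -1, 1, 0, 0.005, 0, 0.1, -0.9, -4, 1, 0, 0.005, 0, 0.1, -0.9, -7.5, 1, 0, 0.005, 0, 0.1, -0.9, -9.5, 1, 0, 0.005, 0, 0.1, -0.9, -10.5, 1]

```text
clock: 27.25
tcp_pos: [497.8, -272.4, 66.5]
tool_rot: [0.709, -0.706, 0.004, -0.001]
force: [0.6, 0.0, -0.9]
gripper_width: 35.9
```

Emit:
arm_command:
  series: [0, 0, 0, 0, 0, 0, 1, 0, 0, 0, 0, 0, 0, 1, 0, 0, 0, 0, 0, 0, 1]

```text
clock: 27.5
tcp_pos: [498.5, -272.3, 67.3]
tool_rot: [0.708, -0.706, 0.004, -0.001]
force: [0.0, -0.2, -0.7]
gripper_width: 35.6
```

Run:
```python
from h import *
st(); c=cam('wrist'); im=snapshot('wrist'); cv2.imwrite('pics/w11.png',im[:,:,::-1])
print(w2p('wrist',(500,-275.3,12),c))
print([w2p('wrist',(500+26*np.cos(a),-275.3+26*np.sin(a),12),c).round() for a in (0,1.57,-1.57,3.14)])
crop(im,180,120,200,150,4,'pics/w11c.png')
```

```text
t 27.5 tcp [ 498.5 -272.3   67.3] jaw [ 1.    -0.006 -0.005] fing [-0.004  0.004 -1.   ] w 35.6 F [ 0.  -0.2 -0.7] j [-0.62  0.5   1.73  0.    0.92 -0.62]
[275.88552241 230.81782814]
[array([311., 231.]), array([276., 196.]), array([276., 264.]), array([240., 231.])]
```

View pics/w11c.png

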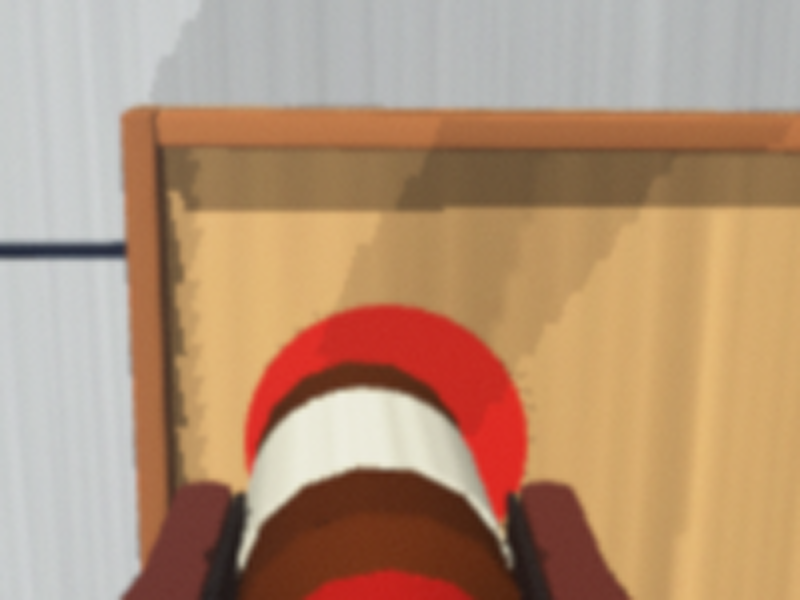

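Emit:
arm_command:
  series: [-0.004, -0.004, 0, 0.2, -0.25, -0.3, 1, -0.004, -0.004, 0, 0.2, -0.25, -0.6, 1, -0.004, -0.004, 0, 0.2, -0.25, -0.8, 1, -0.004, -0.004, 0, 0.2, -0.25, -0.9, 1, -0.004, -0.004, 0, 0.2, -0.25, -0.9, 1]

```text
clock: 27.97
tcp_pos: [500.7, -275.0, 58.6]
tool_rot: [-0.707, 0.707, -0.002, 0.002]
force: [0.5, 0.6, -1.3]
gripper_width: 36.1
```

Emit:
arm_command:
  series: [0, 0, 0, 0, 0, -0.1, 1, 0, 0, 0, 0, 0, -0.2, 1, 0, 0, 0, 0, 0, -0.2, 1]

```text
clock: 28.22
tcp_pos: [500.5, -275.0, 56.4]
tool_rot: [-0.707, 0.707, -0.002, 0.002]
force: [-0.1, 0.6, -1.5]
gripper_width: 35.7
```

Emit:
arm_command:
  series: [0, 0, 0, 0, 0, -0.1, 1, 0, 0, 0, 0, 0, -0.15, 1, 0, 0, 0, 0, 0, -0.15, 1]

```text
clock: 28.47
tcp_pos: [500.4, -275.2, 55.3]
tool_rot: [-0.707, 0.707, -0.002, 0.002]
force: [-1.6, -0.4, 3.3]
gripper_width: 35.6
```

Contact at the predicted 55.3 mm; release and rise.

Emit:
arm_command:
  series: [0, 0, 0, 0, 0, 0, 0.05, 0, 0, 0, 0, 0, 0, 0.05, 0, 0, 0, 0, 0, 0, -0.3, 0, 0, 0, 0, 0, 0, -0.5, 0, 0, 0, 0, 0, 0, -0.5]

```text
clock: 28.88
tcp_pos: [500.5, -275.2, 55.3]
tool_rot: [-0.707, 0.707, -0.002, 0.002]
force: [-0.3, 0.1, 0.1]
gripper_width: 58.2
```

Emit:
arm_command:
  series: [0, 0, 0, 0, 0, 1, -0.5, 0, 0, 0, 0, 0, 5, -0.5, 0, 0, 0, 0, 0, 9, -0.5, 0, 0, 0, 0, 0, 13, -1, 0, 0, 0, 0, 0, 15, -1]

```text
clock: 29.3
tcp_pos: [502.3, -276.4, 210.9]
tool_rot: [-0.705, 0.709, -0.0, 0.004]
force: [0.7, -0.2, 0.2]
gripper_width: 75.9
```

Run:
```python
from h import *
st(); c=cam('wrist'); im=snapshot('wrist'); cv2.imwrite('pics/w12.png',im[:,:,::-1])
print(w2p('wrist',(500.2,-275.3,12),c),w2p('wrist',(500.2,-275.3,112),c))
crop(im,200,100,180,180,3,'pics/w12c.png')
```

```text
t 29.3 tcp [ 502.3 -276.4  210.9] jaw [ 1.    -0.006  0.005] fing [ 0.005 -0.005 -1.   ] w 75.9 F [ 0.7 -0.2  0.2] j [-0.62  0.33  1.59 -0.    1.22 -0.62]
[270.7112717  186.73565795] [270.3777838  209.13960991]
```

View pics/w12c.png

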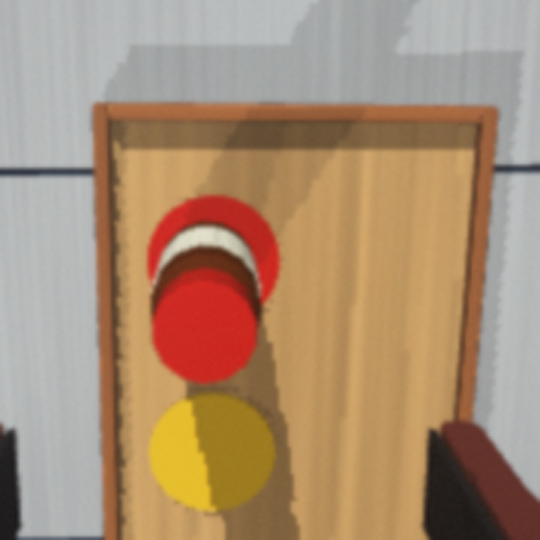

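Emit:
arm_command:
  series: [0, 0, 0, 0, 4, 0, -1, 0, 0, 0, 0, 8, 0, -1, 0, 0, 0, 0, 12, 0, -1, 0, 0, 0, 0, 16, 0, -1, 0, 0, 0, 0, 20, 0, -1]

```text
clock: 29.77
tcp_pos: [503.4, -75.8, 214.1]
tool_rot: [-0.704, 0.71, 0.001, 0.006]
force: [0.3, 0.3, -1.0]
gripper_width: 87.8
```

Emit:
arm_command:
  series: [0, 0, 0, 0, 4, 0, -1, 0, 0, 0, 0, 8, 0, -1, 0, 0, 0, 0, 12, 0, -1, 0, 0, 0, 0, 16, 0, -1, 0, 0, 0, 0, 20, 0, -1]

```text
clock: 30.18
tcp_pos: [502.8, 126.2, 214.6]
tool_rot: [-0.704, 0.71, 0.001, 0.006]
force: [0.8, -0.3, -0.1]
gripper_width: 87.6
```

Emit:
arm_command:
  series: [0, 0, 0, 0.5, 4, 0, -1, 0, 0, 0, 1, 8, 0, -1, 0, 0, 0, 1.5, 12, 0, -1, 0, 0, 0, 2, 16, 0, -1, 0, 0, 0, 2, 19.5, 0, -1]

```text
clock: 30.6
tcp_pos: [523.2, 324.0, 215.1]
tool_rot: [-0.705, 0.71, 0.002, 0.006]
force: [0.5, -0.0, 0.1]
gripper_width: 87.5
```

Emit:
arm_command:
  series: [0, 0, 0, 0, 0, 0, -1, 0, 0, 0, 0, 0, 0, -1]

```text
clock: 30.77
tcp_pos: [522.8, 325.9, 215.1]
tool_rot: [-0.705, 0.709, 0.003, 0.005]
force: [0.6, -0.1, -0.7]
gripper_width: 87.9
```

Run:
```python
from h import *
st(); c=cam('wrist'); im=snapshot('wrist'); cv2.imwrite('pics/w13.png',im[:,:,::-1])
print(w2p('wrist',(523.5,334,104),c))
crop(im,215,110,160,160,4,'pics/w13c.png')
```

```text
t 30.77 tcp [522.8 325.9 215.1] jaw [ 1.    -0.003  0.012] fing [ 0.012 -0.007 -1.   ] w 87.9 F [ 0.6 -0.1 -0.7] j [ 0.45  0.38  1.49 -0.01  1.26  0.46]
[272.86120454 197.75613506]
```

View pics/w13c.png

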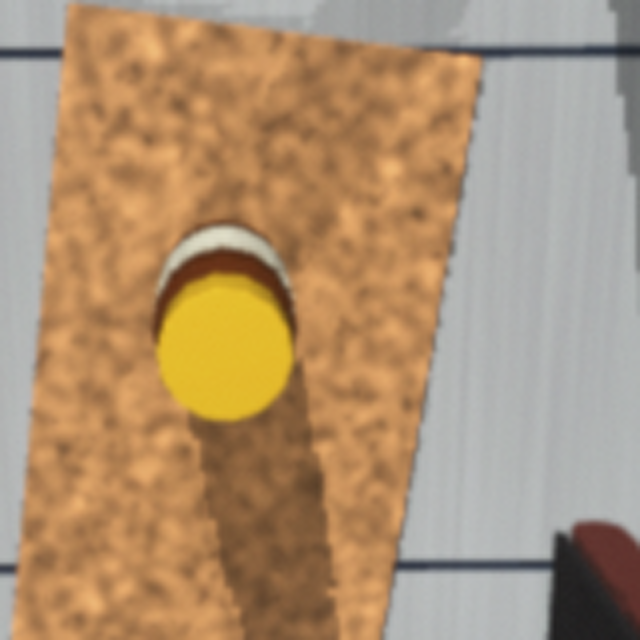

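Emit:
arm_command:
  series: [0.007, 0.012, 0, 0, 0.8, -3, -1, 0.007, 0.012, 0, 0, 0.8, -5, -1, 0.007, 0.012, 0, 0, 0.8, -5, -1]

```text
clock: 31.07
tcp_pos: [520.0, 329.1, 161.3]
tool_rot: [-0.705, 0.709, -0.005, -0.001]
force: [-0.3, -1.2, -0.0]
gripper_width: 88.0
```

Emit:
arm_command:
  series: [0, 0, 0, 0, 0, -4, -0.6, 0, 0, 0, 0, 0, -8, -0.6, 0, 0, 0, 0, 0, -11, -0.5, 0, 0, 0, 0, 0, -11.7, -0.3, 0, 0, 0, 0, 0, -11.7, -0.3]

```text
clock: 31.48
tcp_pos: [518.7, 327.1, 43.1]
tool_rot: [-0.705, 0.71, -0.007, -0.002]
force: [1.1, -0.1, 1.4]
gripper_width: 58.7
```

Run:
```python
from h import *
st()
```

```text
t 31.48 tcp [518.7 327.1  43.1] jaw [ 1.    -0.007 -0.012] fing [-0.012 -0.007 -1.   ] w 58.7 F [ 1.1 -0.1  1.4] j [ 0.45  0.58  1.64 -0.    0.93  0.46]
```

Emit:
arm_command:
  series: [0.007, -0.01, 0, 0.25, 0.6, 0.2, -0.1, 0.007, -0.01, 0, 0.25, 0.6, 0.2, -0.1, 0.007, -0.01, 0, 0.25, 0.6, 0.2, -0.1]

```text
clock: 31.73
tcp_pos: [523.1, 334.0, 47.8]
tool_rot: [0.708, -0.706, 0.002, -0.003]
force: [0.4, 0.0, 0.6]
gripper_width: 48.2
```

Run:
```python
from h import *
st()
```

```text
t 31.73 tcp [523.1 334.   47.8] jaw [ 1.    -0.007  0.003] fing [ 0.003  0.002 -1.   ] w 48.2 F [0.4 0.  0.6] j [0.46 0.58 1.63 0.   0.93 0.46]
```

Emit:
arm_command:
  series: [0, 0, 0, 0, 0, 0, 0, 0, 0, 0, 0, 0, 0, 1, 0, 0, 0, 0, 0, 0, 1, 0, 0, 0, 0, 0, 0, 1, 0, 0, 0, 0, 0, 0, 1]

```text
clock: 32.15
tcp_pos: [523.7, 334.6, 49.0]
tool_rot: [0.708, -0.706, 0.001, -0.004]
force: [-0.7, -0.1, 7.5]
gripper_width: 35.7
```

Emit:
arm_command:
  series: [0, 0, 0, 0, 0, 1, 1, 0, 0, 0, 0, 0, 3, 1, 0, 0, 0, 0, 0, 6, 1, 0, 0, 0, 0, 0, 9, 1, 0, 0, 0, 0, 0, 13, 1]

```text
clock: 32.57
tcp_pos: [521.9, 333.6, 178.7]
tool_rot: [0.707, -0.707, 0.003, -0.002]
force: [1.2, 0.3, -1.9]
gripper_width: 35.7
```

Emit:
arm_command:
  series: [0, 0, 0, 0, -2, 0.5, 1, 0, 0, 0, 0, -5, 0.5, 1, 0, 0, 0, 0, -9, 0.5, 1, 0, 0, 0, 0, -13, 0.5, 1, 0, 0, 0, 0, -17, 0.5, 1]

```text
clock: 32.98
tcp_pos: [521.3, 162.3, 184.3]
tool_rot: [0.707, -0.707, 0.002, -0.002]
force: [0.2, -1.2, -1.5]
gripper_width: 35.9
```

Emit:
arm_command:
  series: [0, 0, 0, 0, -4, 0, 1, 0, 0, 0, 0, -8, 0, 1, 0, 0, 0, -0.5, -12, 0, 1, 0, 0, 0, -0.5, -16, 0, 1, 0, 0, 0, -0.5, -20, 0, 1]

```text
clock: 33.4
tcp_pos: [515.4, -39.5, 184.8]
tool_rot: [0.707, -0.707, 0.002, -0.002]
force: [1.1, -0.2, -1.2]
gripper_width: 35.7
```

Emit:
arm_command:
  series: [0, 0, 0, 0, -4, 0, 1, 0, 0, 0, 0, -8, 0, 1, 0, 0, 0, -0.5, -12, 0, 1, 0, 0, 0, -0.5, -16, 0, 1, 0, 0, 0, -0.5, -20, 0, 1]

```text
clock: 33.82
tcp_pos: [509.5, -241.3, 185.3]
tool_rot: [0.707, -0.707, 0.002, -0.002]
force: [1.0, 0.5, -1.0]
gripper_width: 35.3
```

Emit:
arm_command:
  series: [0, 0, 0, -0.5, -4, 0, 1, 0, 0, 0, -1, -8, 0, 1, 0, 0, 0, -1, -10.5, 0, 1, 0, 0, 0, -1, -11.4, 0, 1, 0, 0, 0, -1, -11.4, 0, 1]

```text
clock: 34.23
tcp_pos: [499.2, -357.6, 185.5]
tool_rot: [0.707, -0.707, 0.003, -0.003]
force: [-0.4, 0.5, -2.2]
gripper_width: 35.4
```

Emit:
arm_command:
  series: [0, 0, 0, 0, 0, -1, 1, 0, 0, 0, 0, 0, -4, 1, 0, 0, 0, 0, 0, -8, 1, 0, 0, 0, 0, 0, -10.5, 1, 0, 0, 0, 0, 0, -11.5, 1]

```text
clock: 34.65
tcp_pos: [496.7, -352.9, 66.2]
tool_rot: [0.709, -0.705, 0.004, -0.0]
force: [-0.6, 1.2, -2.0]
gripper_width: 35.8
```

Emit:
arm_command:
  series: [0, 0, 0, 0, 0, 0, 1, 0, 0, 0, 0, 0, 0, 1, 0, 0, 0, 0, 0, 0, 1]

```text
clock: 34.9
tcp_pos: [497.5, -352.6, 67.3]
tool_rot: [0.709, -0.705, 0.004, -0.0]
force: [-0.5, 0.1, -1.1]
gripper_width: 35.5
```

Run:
```python
from h import *
st(); c=cam('wrist'); im=snapshot('wrist'); cv2.imwrite('pics/w14.png',im[:,:,::-1])
print([w2p('wrist',(499.2+26*np.cos(a),-355.2+26*np.sin(a),12),c).round() for a in (0,1.57,-1.57,3.14)])
crop(im,180,120,200,150,4,'pics/w14c.png')
```

```text
t 34.9 tcp [ 497.5 -352.6   67.3] jaw [ 1.    -0.006 -0.004] fing [-0.004  0.005 -1.   ] w 35.5 F [-0.5  0.1 -1.1] j [-0.73  0.55  1.63  0.    0.97 -0.73]
[array([312., 230.]), array([276., 196.]), array([276., 263.]), array([241., 230.])]
```

View pics/w14c.png

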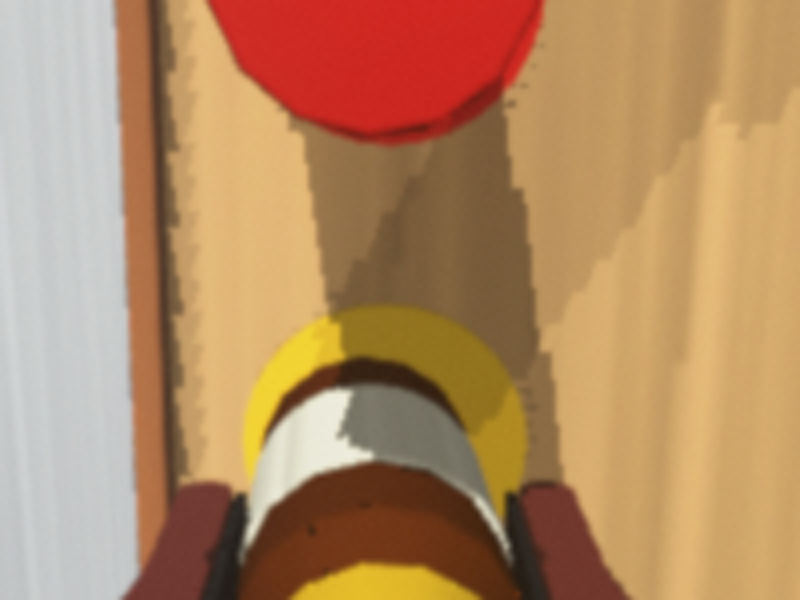

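Emit:
arm_command:
  series: [-0.005, -0.004, 0, 0.2, -0.22, -0.3, 1, -0.005, -0.004, 0, 0.2, -0.22, -0.5, 1, -0.005, -0.004, 0, 0.2, -0.22, -0.7, 1, -0.005, -0.004, 0, 0.2, -0.22, -0.8, 1, -0.005, -0.004, 0, 0.2, -0.22, -0.8, 1]

```text
clock: 35.37
tcp_pos: [499.7, -355.4, 59.8]
tool_rot: [-0.707, 0.707, -0.002, 0.002]
force: [0.7, 0.7, -1.0]
gripper_width: 35.9
```

Emit:
arm_command:
  series: [0, 0, 0, 0, 0, -0.1, 1, 0, 0, 0, 0, 0, -0.15, 1, 0, 0, 0, 0, 0, -0.15, 1]

```text
clock: 35.62
tcp_pos: [499.6, -355.3, 58.0]
tool_rot: [-0.707, 0.707, -0.002, 0.002]
force: [-0.0, 0.9, -1.3]
gripper_width: 35.8
```

Emit:
arm_command:
  series: [0, 0, 0, 0, 0, -0.1, 1, 0, 0, 0, 0, 0, -0.15, 1, 0, 0, 0, 0, 0, -0.15, 1]

```text
clock: 35.87
tcp_pos: [499.7, -355.6, 57.1]
tool_rot: [-0.707, 0.707, -0.002, 0.002]
force: [-2.0, 0.1, 2.3]
gripper_width: 35.6
```

Contact at the predicted height. Release and rise.

Emit:
arm_command:
  series: [0, 0, 0, 0, 0, 0, 0.05, 0, 0, 0, 0, 0, 0, 0.05, 0, 0, 0, 0, 0, 0, -0.3, 0, 0, 0, 0, 0, 0, -0.5, 0, 0, 0, 0, 0, 0, -0.5]

```text
clock: 36.28
tcp_pos: [499.7, -355.6, 57.0]
tool_rot: [-0.707, 0.707, -0.002, 0.002]
force: [0.3, 0.7, 0.3]
gripper_width: 58.3
```

Emit:
arm_command:
  series: [0, 0, 0, 0, 0, 1, -0.5, 0, 0, 0, 0, 0, 5, -0.5, 0, 0, 0, 0, 0, 9, -0.5, 0, 0, 0, 0, 0, 13, -1, 0, 0, 0, 0, 0, 16, -1]

```text
clock: 36.7
tcp_pos: [500.4, -356.1, 221.2]
tool_rot: [-0.706, 0.708, -0.001, 0.003]
force: [1.2, -1.1, 0.2]
gripper_width: 75.7
```

Emit:
arm_command:
  series: [0, 0, 0, 0, 4, 1, -1, 0, 0, 0, 0, 8, 2, -1, 0, 0, 0, 0, 12, 2, -1, 0, 0, 0, 0, 16, 2, -1, 0, 0, 0, 0, 20, 2, -1]

```text
clock: 37.12
tcp_pos: [500.1, -154.5, 242.4]
tool_rot: [-0.706, 0.708, -0.001, 0.004]
force: [-0.6, -0.5, -0.3]
gripper_width: 87.7
```

Emit:
arm_command:
  series: [0, 0, 0, 0, 4, 0, -1, 0, 0, 0, 0, 8, 0, -1, 0, 0, 0, 0, 12, 0, -1, 0, 0, 0, 0, 16, 0, -1, 0, 0, 0, 0, 20, 0, -1]

```text
clock: 37.53
tcp_pos: [499.7, 47.4, 243.3]
tool_rot: [-0.706, 0.708, -0.001, 0.004]
force: [0.9, -0.5, -0.5]
gripper_width: 87.7
```

Emit:
arm_command:
  series: [0, 0, 0, 0, 4, 0, -1, 0, 0, 0, 0, 8, 0, -1, 0, 0, 0, 0, 12, 0, -1, 0, 0, 0, 0, 16, 0, -1, 0, 0, 0, 0, 20, 0, -1]

```text
clock: 37.95
tcp_pos: [499.2, 249.5, 244.3]
tool_rot: [-0.706, 0.708, -0.0, 0.005]
force: [0.1, 0.1, 0.8]
gripper_width: 87.9
```

Run:
```python
from h import *
st(); im=snapshot('top'); crop(im,225,150,255,110,3,'pics/t2.png'); cv2.imwrite('pics/top2.png',im[:,:,::-1])
crop(im,360,165,120,90,6,'pics/t2c.png')
im=snapshot('scene'); cv2.imwrite('pics/scene2.png',im[:,:,::-1])
```

```text
t 37.95 tcp [499.2 249.5 244.3] jaw [ 1.    -0.007  0.007] fing [ 0.007 -0.003 -1.   ] w 87.9 F [0.1 0.1 0.8] j [ 0.34  0.28  1.58 -0.01  1.28  0.35]
```

View pics/t2.png

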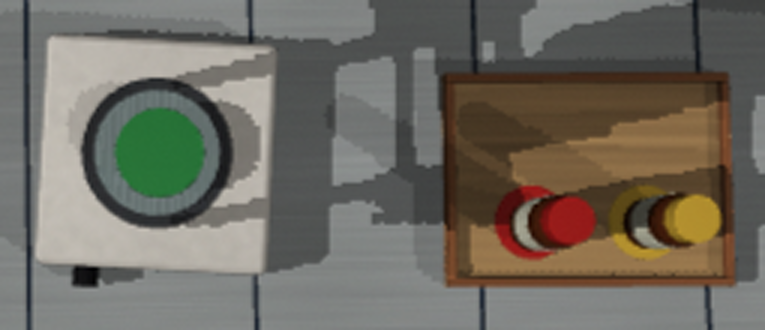

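View pics/t2c.png

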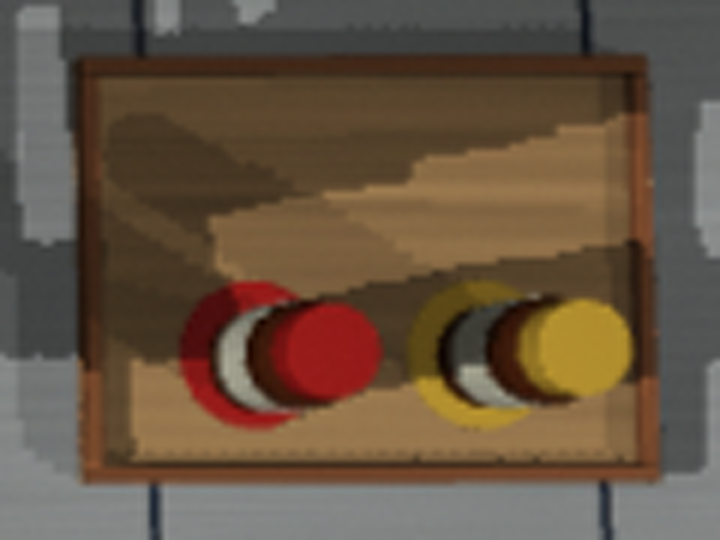

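View pics/scene2.png

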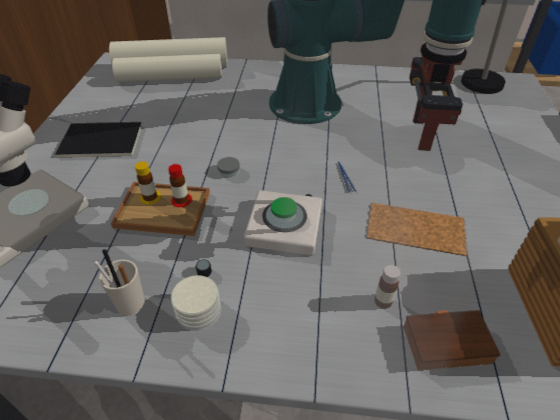

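Run:
```python
from h import *
c=cam('top')
for n,U,V,z in[('R',326,351,112),('Y',577,347,112)]: print(n,p2w('top',(U+.5)/6-.5+360,(V+.5)/6-.5+165,z,c).round(1))
print(p2w('top',(160+.5)/3-.5+225,(153+.5)/3-.5+150,66,c).round(1))
print(hand_in())
```

```text
R [ 497.4 -274.9  112. ]
Y [ 497.4 -354.9  112. ]
[548.  -16.7  66. ]
the job is handed in; nothing more can be done
None
```

The job is done and handed in at about 38 s of the 128 s allowed. `hand_in()` gives no verdict, so the result rests on my own camera checks.

I stood both bottles on the cork mat and moved the green-lidded dish onto the glass. Then I put the red-capped and yellow-capped bottles back on their own discs. Each set-down showed a light contact of at most 10 N, at the height I expected.

| Item | Distance from its centre in the last top picture | Limit |
|---|---|---|
| Green-lidded dish on the glass | about 4 mm | 13 mm |
| Red-capped bottle on its disc | about 3 mm | 12 mm |
| Yellow-capped bottle on its disc | about 2 mm | 12 mm |

- **Upright and clear:** In the last pictures everything stands upright and the gripper is clear of everything.
- **Bystanders:** The white-capped bottle and the grey-lidded dish look unmoved in the last scene picture. I did not measure them again.
- **Disagreements:** The wrist and top cameras differed by 1–3 mm on the same points, about the stated calibration accuracy. The wrist camera put the dish 2–3 mm off centre, against about 4 mm from the top camera. The arm often settled 2–6 mm off its target, so I corrected for that before each grasp and set-down.

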